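# Load a framed milling blank into the changer magazine and lock it in

## Robot

A 7-joint arm with a two-finger parallel gripper is mounted at the origin on the work surface. World frame = base frame: x ahead of the robot, y to its left, z up, the work surface at z = 0. Lengths are in m, angles in rad, forces in N, time in s.
With the tool pointing down it reaches from about 0.4 to 0.9 m from the base axis. Payload 5.5 kg.
Tool frame: the origin (TCP) lies at the very end of the fingers, on their centre line; the grasp point (between the pads) lies 19 mm behind it; z points along the fingers, y is the line along which they close (so a half turn about z gives the same grasp; the last joint's range is limited). The gripper opens to 92 mm and grips with 3 to 60 N. Pads are 19 mm wide; open, the fingers measure 130 mm over their backs; the gripper's body (75 mm by 190 mm) begins 47 mm behind the grasp point.
Start: joints at [-0.847, 0.501, -0.427, 1.55, 0.221, 1.138, -0.21], TCP at [0.289, 0.582, 0.205] pointing down, gripper open.
Joint ranges: [-2.88, 2.88], [-0.31, 2.03], [-1.54, 1.56], [0.2, 2.42], [-1.41, 4.55], [0.19, 2.02], [-2.57, 2.57]. Speed limits (rad/s): [2.57, 2.57, 3.14, 3.14, 3.14, 3.14, 3.14].

## Interface

Orientations are given as [roll, pitch, yaw] about the fixed x, y, z axes, in that order (R = Rz(yaw) Ry(pitch) Rx(roll)).
In Python, from workcell import manip gives the robot as it stands. The module is installed in compiled form; this text tells all that it offers.
- The arm moves only by the tool arm_command, never from a script. Its argument "plan" is a list of rows, each an object of numbers: "rx", "ry", "rz": the turn, a rotation vector about the tool's x, y, z in rad; "dx", "dy", "dz": the shift along the tool's x, y, z in cm; "grip": the finger opening in cm, from 0 to 9.18. In form: [{"rx": .., "ry": .., "rz": .., "dx": .., "dy": .., "dz": .., "grip": ..}, ...]. A call has 1 to 10 rows; each row is the pose to reach, as a shift and turn from the pose commanded when the call began, along the tool's axes at that moment; what a row does not reach only later rows make up. A row lasts 1/12 s, in which the tool goes at most 41.7 mm and 7.16 degrees, less where a joint would pass 70% of its speed; a pose out of reach is approached as far as the arm can. A call with a gripper value outside its range is refused whole. The fingers move at their own pace and stop on an object; "force" is the grip in N (left out, the last holds). Time passes only in rows, so rows that repeat a pose let the fingers close. It gives the time, the measured TCP pose, the force, the opening and the grip force at its end, in the units of the state.
- manip.read_state(): the state, without advancing time (a new reading comes with each control period).
- manip.camera(name): name is "side" or "top" or "wrist"; returns the picture (400x640x3 uint8, red, green, blue); there is no depth.
- manip.camera_model(name): a dict with "mtx" (3x3 intrinsics, pixels), "R" (3x3) and "t" (3): a world point X has camera coordinates R X + t. Camera axes: x right, y down, z forward; pixel columns grow to the right and rows downward; lengths in m; the calibration is good to about 2 mm. A picture is of the moment at which its call begins: read the wrist's pose just before it. camera_model takes no time and is no camera call; for the wrist camera it gives the pose at the moment of the call.
- manip.sign_off(): hands the job in; it is judged then, once.
Trained networks look in the newest picture that a camera, given by its name, has taken for a name from the list of things; names that differ only in an ending like _2 or _b are one class to them, and where a whole thing is asked for, a point or a joint stands for the part that bears it (a point fixed in the world has none). Each returns a list of dicts, best first, with "p" (0 to 1); they miss things now and then, are a little off and sometimes report something else, mostly with a low value. They report only what shows in the picture. A call takes as long as a camera call. They do not tell look-alikes from the thing itself.
- manip.look_for(camera, label): "bbox" ([left, top, width, height] in pixels, round what is visible of it).
- manip.mark_of(camera, label): "uv" ([column, row] in pixels: a listed point, or the origin of a listed thing).
The state is a dict: "clock": time; "joint_positions": joint angles; "dq": joint speeds; "effort": joint torques, N m; "tool_pos": TCP position; "tool_rot": TCP orientation; "contact_force": force on the tool from outside, world axes, zero at the start; "torque": the same for the moment, N m; "opening": opening from 0.0 (shut) to 1.0 (fully open); "grip_force": force on a finger pad.
Only numpy, scipy, OpenCV 4.12 (cv2) and the standard library are available. Lean on these libraries where they do the work, as an engineer would, in place of code of your own. Each camera call takes 0.05 s, during which the arm holds its last target. There are 200 camera calls.

## Task

Take the pink milling blank, in its frame, out of the clamping station and stand it upright in the free middle slot of the magazine, lowering it gently until its foot is on the floor. Then squeeze in the red latch tab on the grip of the locking slide and push the slide over to its locked detent, and let go so that the latch snaps back out. Leave the white blank, the two blanks already in the magazine and the stone dental model as they are.

Things in the scene. Friction and masses are not known exactly. Their poses are not given: they have to be found in the camera images.
- pink_blank_center (a point): Blank to load: pink disc 98 mm across, flush in an aluminium ring 112 mm across, 16 mm thick, with a flat foot (60 mm wide, 16 thick) below and a grip tab on top; 150 mm tall, 0.25-0.45 kg. Point: mid-plane, half-way up, 75 mm above the foot's underside (disc centre 15 mm lower). x is normal to the disc, y across it, z up to the tab. Front and back alike.
- pink_tab (a point): Middle of the pink blank's aluminium grip tab, 58 mm above its half-way point along z; same axes. The tab is 30 mm wide (y), 10 mm thick (x) and stands 34 mm clear of the ring (17 mm above and below this point).
- white_blank_center (a point): A second framed blank of the same size and shape with a white disc, in the other bay of the station; it stays there. Point and axes as for the pink one. The bays are 132 mm apart; which one holds the pink blank varies.
- station: Fixed grey clamping station, base 160 x 270 mm; origin on the bench under its middle; x points out of its open front, away from the robot; z up. In its two bays, side by side along y, the blanks lean back 22 degrees (tab towards -x): foot on a ledge with a 6 mm lip in front, ring against a back plate 84 mm tall (top 118 mm above the bench). A hex driver lies along the front edge.
- magazine: Fixed magazine, origin on the bench under its middle slot, z up; floor plate from x = -116 to 74 mm, dark side walls at y = +-58 to 66 mm, 94 mm high. Three upright slots at x = -40, 0, 40 mm take blanks whose disc normal lies along x, either way round. Ribs with round tops (78 mm high) on both walls guide the ring's edges: slot 19 mm wide, 2 mm play each side across. Only the middle slot is free.
- slot (a point): Middle of the free slot's floor, 10 mm above the bench at the magazine's origin; axes as the magazine's. A blank standing home has its foot on this floor and its half-way point 75 mm above this one. The tabs of the neighbouring blanks then leave 30 mm on either side of its own tab.
- near_stock_center (a point): Framed blank of the same size with an ivory disc, standing in the magazine slot at x = -40 mm, next to the slide's grip. Point and axes as for the pink one. It stays.
- far_stock_center (a point): Framed blank of the same size with a grey disc, standing in the magazine slot at x = +40 mm. Point and axes as for the pink one. It stays.
- arch_center (a point): Loose cream stone model of a dental arch, horseshoe-shaped, about 65 x 70 x 30 mm; the point is half-way up. A bystander.
- lock_slide (a joint): Position (m) of the steel locking slide, a bar with three hooks on the magazine's +y wall: 0 = open detent, 0.020 = locked detent (a hook over each blank's edge; stop at 0.021). Grows along the magazine's +x. The latch holds it in a detent; latch squeezed in, it moves with about 2 N. Let go within about 3 mm of a detent, the latch drops in by itself. A blank not fully down blocks the hooks.
- grip (a point): Grip of the locking slide, middle of its pinched width, 128 mm above the bench; moves with the slide; axes as the magazine's. Black block on the -y side (26 mm long in x, 11 mm thick), red latch tab on the +y side (22 mm long, 5 mm thick, 17 mm below to 19 mm above). Over both, across y: 27 mm with the tab out, 19 mm squeezed in. Block top 20 mm above, the bar's top 21 mm below this point.
- latch_tab (a joint): Travel (m) of the red latch tab: 0 = out (engaged), 0.0085 = squeezed fully in towards the block (along the magazine's -y). Spring of 3 N rising to 7 N. It must be in by at least 7 mm before the slide can leave its detent; it springs out by itself in the next one.
Not all that is in view belongs to the job. Leave any blue look-alike of the part that bears pink_blank_center alone.

How it is judged:
On the way, in this order (a step that is already met when the one before it is completed fails the run):
1. the pink blank stands home and upright in the free slot, let go, with the locking slide still open (z of pink_blank_center in the frame of slot between 0.07 and 0.079 m and horizontal distance between pink_blank_center and slot below 0.01 m and angle between pink_blank_center's own z axis and vertical below 0.12 rad and contact force between the fingers and pink_blank below 0.5 N and value of joint lock_slide below 0.004 m), for 0.2 s.
2. the red latch tab is squeezed in (value of joint latch_tab above 0.006 m), for 0.1 s.
At the end, for the whole second after the job is handed in: The pink blank stands in the free middle slot: foot on the floor (within 4 mm), within 10 mm of the slot's middle, upright within 0.12 rad and square to it; the locking slide is at its locked detent (over 17.5 mm), the latch tab is back out (under 2 mm) and everything is at rest (z of pink_blank_center in the frame of slot between 0.07 and 0.079 m and horizontal distance between pink_blank_center and slot below 0.01 m and angle between pink_blank_center's own z axis and vertical below 0.12 rad and angle between the x axis of pink_blank_center and the x axis of slot, either way round below 0.15 rad and value of joint lock_slide above 0.0175 m and value of joint latch_tab below 0.002 m and linear speed of pink_blank below 0.02 m/s); the robot touches nothing.
It fails at once if the pink blank is let fall into the slot (over 0.6 m/s there) (horizontal distance between pink_blank_center and slot below 0.03 m and z of pink_blank_center in the frame of slot below 0.16 m and linear speed of pink_blank above 0.6 m/s).
It fails at once if the white blank is moved more than 20 mm (distance of white_blank_center from where it was at the start of the episode above 0.02 m).
It fails at once if a blank already in the magazine is moved more than 15 mm (distance of any of near_stock_center, far_stock_center from where it was at the start of the episode above 0.015 m).
It fails at once if the stone model is moved more than 20 mm (distance of arch_center from where it was at the start of the episode above 0.02 m).
It also fails if it takes over 59 s, if anything falls off the work surface, if the arm or the gripper's body presses on something with over 40 N, if the wrist force passes 120 N, or if a joint passes its speed limit or range.

## Working session

There is one attempt and no reset: what is moved stays moved. The work goes in short steps, Python scripts to look and compute and a tool call to move; the robot and the scene stay as the last step left them, time stands still between calls to the robot, and variables do not carry over. Pictures are saved under pics/ and viewed, at most 10 in all, crops included, and the job is handed in when it is done.

Besides the shell and the picture viewer there is one more tool, called after "Emit:" as a command line: name --argument value ..., lists and objects as JSON in quotes. arm_command: Moves the arm, as the interface text tells. Its arguments: {"type":"object","properties":{"plan":{"type":"array","items":{"type":"object","properties":{"rx":{"type":"number"},"ry":{"type":"number"},"rz":{"type":"number"},"dx":{"type":"number"},"dy":{"type":"number"},"dz":{"type":"number"},"grip":{"type":"number"}}}},"force":{"type":"number"}},"required":["plan"]}

```bash
mkdir -p pics
cat > h.py <<'E'
import numpy as np, cv2
from workcell import manip as m
from scipy.spatial.transform import Rotation as Ro
def ray(c,uv):
    k=m.camera_model(c); R=np.array(k['R']);t=np.array(k['t'])
    d=R.T@np.linalg.inv(np.array(k['mtx']))@np.array([uv[0],uv[1],1.]); return -R.T@t,d/np.linalg.norm(d)
def proj(c,X):
    k=m.camera_model(c); p=np.array(k['mtx'])@(np.array(k['R'])@np.array(X)+np.array(k['t'])); return p[:2]/p[2]
def tri(rays):
    A=np.zeros((3,3));b=np.zeros(3)
    for o,d in rays:
        P=np.eye(3)-np.outer(d,d);A+=P;b+=P@o
    x=np.linalg.solve(A,b); return x,[round(float(np.linalg.norm((np.eye(3)-np.outer(d,d))@(x-o))),4) for o,d in rays]
def atz(r,z): o,d=r; return o+d*(z-o[2])/d[2]
def save(c,f): im=m.camera(c); cv2.imwrite('pics/'+f,im[:,:,::-1]); return im
E
python3 - <<'E'
from h import *
np.set_printoptions(precision=4,suppress=True)
a=[save(c,c+'0.png') for c in('side','top','wrist')]
cv2.imwrite('pics/both.png',np.vstack(a[:2])[:,:,::-1][:, :])
im=np.vstack(a[:2])[:,:,::-1]; cv2.imwrite('pics/both.png',cv2.resize(im,(480,600)))
for l in ['pink_blank_center','pink_tab','white_blank_center','station','magazine','slot','near_stock_center','far_stock_center','arch_center','grip']:
    for c in('side','top','wrist'):
        print(l,c,[(round(x['p'],2),np.round(x['uv']).tolist()) for x in m.mark_of(c,l)][:4])
print({k:np.round(v,3) for k,v in m.read_state().items()})
for c in('side','top'): print(c,ray(c,(320,200)))
E
```

```text
pink_blank_center side [(0.8, [308.0, 184.0]), (0.62, [253.0, 284.0]), (0.56, [358.0, 186.0])]
pink_blank_center top [(0.93, [268.0, 183.0]), (0.75, [244.0, 117.0]), (0.72, [332.0, 268.0])]
pink_blank_center wrist []
pink_tab side [(0.63, [279.0, 281.0]), (0.62, [298.0, 166.0]), (0.56, [346.0, 181.0])]
pink_tab top [(0.76, [267.0, 184.0]), (0.71, [342.0, 244.0]), (0.59, [223.0, 119.0])]
pink_tab wrist []
white_blank_center side [(0.8, [282.0, 158.0])]
white_blank_center top [(0.66, [212.0, 188.0]), (0.45, [378.0, 215.0])]
white_blank_center wrist []
station side [(0.61, [293.0, 209.0])]
station top [(0.72, [251.0, 193.0])]
station wrist []
magazine side [(0.7, [393.0, 311.0])]
magazine top []
magazine wrist []
slot side [(0.58, [394.0, 304.0])]
slot top [(0.96, [399.0, 181.0]), (0.6, [245.0, 193.0]), (0.52, [336.0, 118.0])]
slot wrist []
near_stock_center side [(0.94, [380.0, 279.0]), (0.22, [390.0, 310.0])]
near_stock_center top [(0.84, [406.0, 192.0]), (0.42, [247.0, 190.0])]
near_stock_center wrist []
far_stock_center side [(0.62, [415.0, 268.0])]
far_stock_center top [(0.95, [405
[... 182 characters left out ...]
top [(0.82, [378.0, 216.0])]
grip wrist []
{'clock': np.float64(1.65), 'joint_positions': array([-0.847,  0.501, -0.427,  1.55 ,  0.221,  1.138, -0.21 ]), 'dq': array([ 0.001, -0.   ,  0.001,  0.   ,  0.   , -0.   ,  0.001]), 'effort': array([  0.001, -56.644,  -5.81 , -27.949,  -0.067,   0.021,   0.   ]), 'tool_pos': array([0.289, 0.582, 0.205]), 'tool_rot': array([ 3.142, -0.   ,  2.681]), 'contact_force': array([ 0.244, -0.752, -0.855]), 'torque': array([ 0.01 , -0.053,  0.039]), 'grip_force': np.float64(0.0), 'opening': np.float64(0.998)}
side (array([ 0.2003, -0.5751,  0.5527]), array([ 0.4155,  0.7462, -0.5201]))
top (array([0.3699, 0.0271, 0.9621]), array([ 0.1675, -0.0072, -0.9858]))
```

View pics/side0.png

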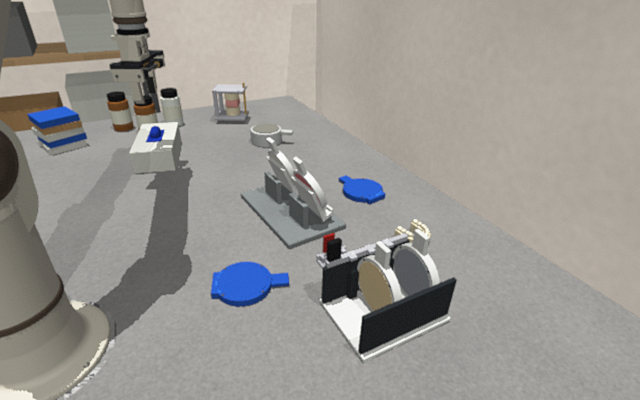

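View pics/top0.png

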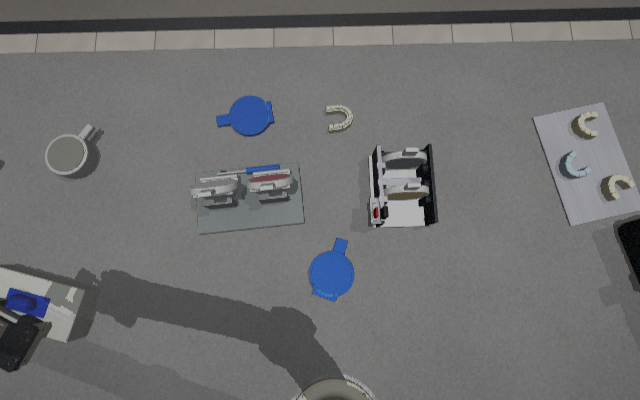

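The top picture shows candidates: the pink leaning blank at (268,183), the white blank at (212,188), and blue look-alikes lying at (244,117) and (332,268). In the side picture the pink one is at (308,184). I choose (268,183) in the station's -y bay. The magazine is at (400,185) with its red grip at (378,212).

Run:
```python
from h import *
np.set_printoptions(precision=4,suppress=True)
t=cv2.imread('pics/top0.png');s=cv2.imread('pics/side0.png')
z=lambda i,f:cv2.resize(i,None,fx=f,fy=f,interpolation=cv2.INTER_CUBIC)
A=z(t[140:240,185:445],3);B=np.hstack([z(s[135:235,230:360],3),z(s[210:310,310:440],3)])
cv2.imwrite('pics/crop1.png',np.vstack([A,B]))
P={'white':((282,158),(212,188)),'pink':((308,184),(268,183)),'tabp':((298,166),(267,184)),'near':((380,279),(406,192)),'far':((415,268),(405,162)),'slot':((394,304),(399,181)),'grip':((331,249),(378,216)),'arch':((410,230),(338,116)),'station':((293,209),(251,193))}
for k,(a,b) in P.items(): print(k,*tri([ray('side',a),ray('top',b)]))
for uv in [(195,180),(199,233),(304,222),(300,163)]: print('st',uv,atz(ray('top',uv),.012))
for uv in [(371,226),(433,227),(371,148)]: print('mag',uv,atz(ray('top',uv),.01))
```

```text
white [0.5493 0.2642 0.1242] [0.0039, 0.0039]
pink [0.561  0.1392 0.108 ] [0.0034, 0.0034]
tabp [0.5411 0.1364 0.1616] [0.0029, 0.0029]
near [ 0.5361 -0.184   0.0887] [0.0036, 0.0036]
far [ 0.6099 -0.1873  0.0867] [0.004, 0.004]
slot [ 0.5784 -0.1858  0.0107] [0.002, 0.002]
grip [ 0.4781 -0.1102  0.1219] [0.0051, 0.0051]
arch [ 0.7477 -0.0306  0.0273] [0.0035, 0.0035]
station [0.5532 0.1979 0.0079] [0.0013, 0.0013]
st (195, 180) [0.5913 0.342  0.012 ]
st (199, 233) [0.4541 0.3269 0.012 ]
st (304, 222) [0.4759 0.0619 0.012 ]
st (300, 163) [0.6303 0.0699 0.012 ]
mag (371, 226) [ 0.4621 -0.1071  0.01  ]
mag (433, 227) [ 0.4561 -0.2633  0.01  ]
mag (371, 148) [ 0.6671 -0.1171  0.01  ]
```

View pics/crop1.png

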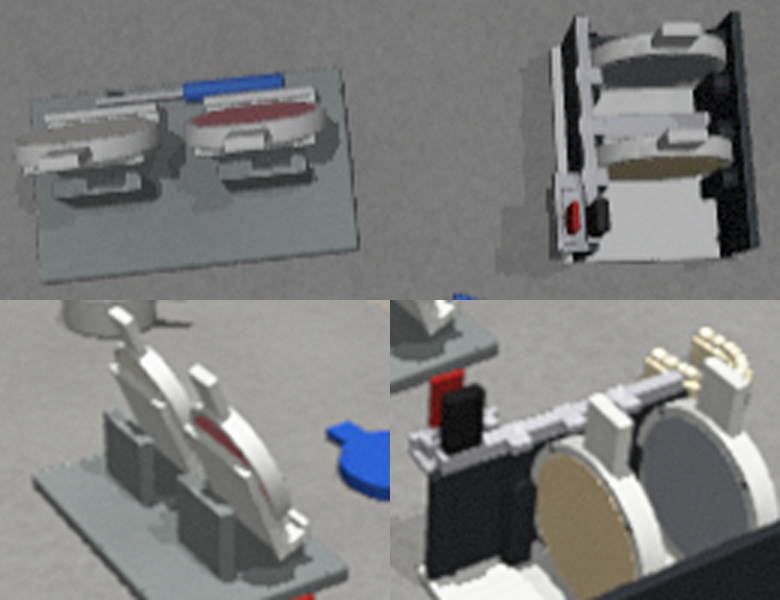

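The crop shows pink at top (268,183), with its tab towards the robot, in the right bay and white in the left bay. The middle magazine slot is free, and the red and black grip is at (377,212). Next: hover above the tab and refine with the wrist camera.

```bash
cat >> h.py <<'E'
np.set_printoptions(precision=4,suppress=True)
def pose():
    s=m.read_state(); return np.array(s['tool_pos']),Ro.from_euler('xyz',s['tool_rot'])
def Rt(yaw,tilt=0):
    # tool x=-obj x, tool y=obj y, tool z = down (tilt: leaning out along +x of obj)
    return Ro.from_euler('z',yaw)*Ro.from_euler('y',-tilt)*Ro.from_matrix(np.array([[-1,0,0],[0,1,0],[0,0,-1.]]).T)
def rel(P,R,P0=None,R0=None):
    p,r=pose(); p=p if P0 is None else P0; r=r if R0 is None else R0
    print('shift cm',r.inv().apply(np.array(P)-p)*100,'rot',(r.inv()*R).as_rotvec())
E
python3 - <<'E'
from h import *
for uv in [(196,172.3),(199.3,234.7),(304,222.7),(298.3,162.3)]: print('st',uv,atz(ray('top',uv),.01))
k=m.camera_model('wrist');p,r=pose();R=np.array(k['R']);t=np.array(k['t'])
print('cam in tool',r.inv().apply(-R.T@t-p),'fwd',r.inv().apply(R[2]),'right',r.inv().apply(R[0]),k['mtx'])
a=np.radians(22);yaw=0.085
print(Rt(yaw,a).as_matrix())
tab=np.array([.539,.137,.162]); ax=Rt(yaw,a).as_matrix()[:,2]
rel(tab-ax*0.14,Rt(yaw,a))
print(tab-ax*.14)
E
```

```text
st (196, 172.3) [0.6122 0.3409 0.01  ]
st (199.3, 234.7) [0.45   0.3266 0.01  ]
st (304, 222.7) [0.4743 0.062  0.01  ]
st (298.3, 162.3) [0.6328 0.0744 0.01  ]
cam in tool [ 0.0851 -0.0003 -0.1797] fwd [-0.3105  0.0003  0.9506] right [ 0.0009  1.     -0.0001] [[323.0215   0.     323.5194]
 [  0.     323.0215 202.2305]
 [  0.       0.       1.    ]]
[[-0.9238 -0.0849  0.3733]
 [-0.0787  0.9964  0.0318]
 [-0.3746 -0.     -0.9272]]
shift cm [-37.7046 -31.4817  -8.6481] rot [-0.1048 -0.3743 -0.539 ]
[0.4867 0.1325 0.2918]
```

Emit:
arm_command --plan '[{"dz": -4, "dx": -2, "dy": -2}, {"dx": -37.7, "dy": -31.5, "dz": -8.6, "rx": -0.105, "ry": -0.374, "rz": -0.539}, {"dx": -37.7, "dy": -31.5, "dz": -8.6, "rx": -0.105, "ry": -0.374, "rz": -0.539}, {"dx": -37.7, "dy": -31.5, "dz": -8.6, "rx": -0.105, "ry": -0.374, "rz": -0.539}, {"dx": -37.7, "dy": -31.5, "dz": -8.6, "rx": -0.105, "ry": -0.374, "rz": -0.539}, {"dx": -37.7, "dy": -31.5, "dz": -8.6, "rx": -0.105, "ry": -0.374, "rz": -0.539}, {"dx": -37.7, "dy": -31.5, "dz": -8.6, "rx": -0.105, "ry": -0.374, "rz": -0.539}, {"dx": -37.7, "dy": -31.5, "dz": -8.6, "rx": -0.105, "ry": -0.374, "rz": -0.539}, {"dx": -37.7, "dy": -31.5, "dz": -8.6, "rx": -0.105, "ry": -0.374, "rz": -0.539}, {"dx": -37.7, "dy": -31.5, "dz": -8.6, "rx": -0.105, "ry": -0.374, "rz": -0.539}]'

```text
schema error: expected keys rx, ry, rz, dx, dy, dz, grip
```

Emit:
arm_command --plan '[{"dz": -4, "dx": -2, "dy": -2, "rx": 0, "ry": 0, "rz": 0, "grip": 9}, {"dx": -37.7, "dy": -31.5, "dz": -8.6, "rx": -0.105, "ry": -0.374, "rz": -0.539, "grip": 9}, {"dx": -37.7, "dy": -31.5, "dz": -8.6, "rx": -0.105, "ry": -0.374, "rz": -0.539, "grip": 9}, {"dx": -37.7, "dy": -31.5, "dz": -8.6, "rx": -0.105, "ry": -0.374, "rz": -0.539, "grip": 9}, {"dx": -37.7, "dy": -31.5, "dz": -8.6, "rx": -0.105, "ry": -0.374, "rz": -0.539, "grip": 9}, {"dx": -37.7, "dy": -31.5, "dz": -8.6, "rx": -0.105, "ry": -0.374, "rz": -0.539, "grip": 9}, {"dx": -37.7, "dy": -31.5, "dz": -8.6, "rx": -0.105, "ry": -0.374, "rz": -0.539, "grip": 9}, {"dx": -37.7, "dy": -31.5, "dz": -8.6, "rx": -0.105, "ry": -0.374, "rz": -0.539, "grip": 9}, {"dx": -37.7, "dy": -31.5, "dz": -8.6, "rx": -0.105, "ry": -0.374, "rz": -0.539, "grip": 9}, {"dx": -37.7, "dy": -31.5, "dz": -8.6, "rx": -0.105, "ry": -0.374, "rz": -0.539, "grip": 9}]'

```text
clock: 2.48
tool_pos: [0.4484, 0.2171, 0.2817]
tool_rot: [3.141, 0.385, -3.056]
contact_force: [1.1, -0.0, 0.4]
opening: 0.984
grip_force: 0.0
```

Run:
```python
from h import *
a=np.radians(22)
tab=np.array([.539,.137,.162]); ax=Rt(.085,a).as_matrix()[:,2]
rel(tab-ax*0.14,Rt(.085,a)); print(m.read_state()['clock'],m.read_state()['tool_pos'],m.read_state()['joint_positions'])
```

```text
shift cm [-3.2519 -8.7565  0.2215] rot [0.0011 0.0015 0.0004]
2.4833 [0.4484 0.2171 0.2817] [-0.4291 -0.1046 -0.2181  2.1383  0.2531  0.7914  0.8567]
```

Emit:
arm_command --plan '[{"dx": -3.3, "dy": -8.8, "dz": 0.2, "rx": 0, "ry": 0, "rz": 0, "grip": 7}, {"dx": -3.3, "dy": -8.8, "dz": 0.2, "rx": 0, "ry": 0, "rz": 0, "grip": 7}, {"dx": -3.3, "dy": -8.8, "dz": 0.2, "rx": 0, "ry": 0, "rz": 0, "grip": 7}, {"dx": -3.3, "dy": -8.8, "dz": 0.2, "rx": 0, "ry": 0, "rz": 0, "grip": 7}, {"dx": -3.3, "dy": -8.8, "dz": 0.2, "rx": 0, "ry": 0, "rz": 0, "grip": 7}]'

```text
clock: 2.9
tool_pos: [0.4869, 0.1336, 0.2915]
tool_rot: [3.141, 0.384, -3.059]
contact_force: [-0.6, 0.0, -0.0]
opening: 0.765
grip_force: 0.0
```

Run:
```python
from h import *
save('wrist','w1.png')
print(pose()[0],m.read_state()['tool_rot'])
for l in ['pink_tab','pink_blank_center','white_blank_center']: 
    for x in m.mark_of('wrist',l)[:3]: print(l,x['p'],x['uv'])
print('predicted tab',proj('wrist',[.539,.137,.162]))
```

```text
[0.4865 0.1348 0.2913] [ 3.1408  0.3837 -3.056 ]
pink_tab 0.89 [387.8, 235.7]
pink_tab 0.82 [186.5, 2.6]
pink_tab 0.72 [322.4, 185.3]
pink_blank_center 0.57 [358.5, 233.9]
white_blank_center 0.92 [433.4, 173.6]
predicted tab [320.2411 184.8452]
```

View pics/w1.png

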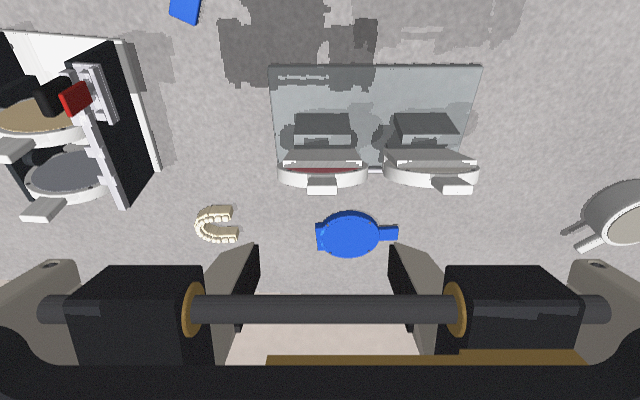

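The wrist picture shows the pink blank at (322,178) with its tab at (322,185). That agrees with the predicted (320,185). I'll combine all three views.

Run:
```python
from h import *
a=np.radians(22)
x,e=tri([ray('side',(298,166)),ray('top',(267,184)),ray('wrist',(322.4,185.3))]);print(x,e)
im=cv2.imread('pics/w1.png');
# tab by brightness around
g=cv2.cvtColor(im[165:205,290:360],cv2.COLOR_BGR2GRAY);print((g[:,::2]//10)[8:36:1][:,4:30])
ax=Rt(.085,a).as_matrix()[:,2]
rel(x+ax*0.012,Rt(.085,a))
```

```text
[0.5414 0.138  0.1603] [0.0025, 0.0036, 0.0015]
[[18 17 15 15 14 12 12 12 12 12 12 12 11 12 12 12 12 12 12 14 13 15 16 17
  21 23]
 [24 24 23 23 23 16 16 14 14 13 14 13 13 13 13 14 15 14 14 22 22 23 23 24
  24 24]
 [24 24 24 24 25 19 20 16 16 17 17 17 17 17 16 16 16 16 15 24 24 24 23 24
  24 23]
 [24 23 24 24 24 19 19 15 15 15 15 15 16 15 15 16 15 15 14 24 24 23 24 24
  24 23]
 [24 24 24 24 24 18 13 12 13 13 13 14 14 14 13 13 13 13 12 24 23 24 24 24
  24 23]
 [24 24 24 24 24 14 11 12 12 12 12 11 12 12 12 12 12 12 12 24 23 24 24 24
  24 23]
 [24 24 24 24 24 12 12 12 11 12 12 12 12 12 12 12 12 12 12 18 23 24 24 24
  23 23]
 [24 24 24 24 24 10 12 12 12 12 12 11 12 12 11 12 12 12 12 18 24 24 24 24
  23 23]
 [24 24 24 24 24 11 12 12 12 12 12 12 12 12 12 12 12 12 12 18 24 24 24 24
  23 23]
 [24 24 24 24 25 11 12 12 12 12 12 12 12 12 12 12 12 12 12 13 24 24 24 24
  23 23]
 [24 24 24 24 25 11 12 12 12 12 11 11 12 12 11 12 12 12 12 10 24 24 24 24
  23 23]
 [24 24 24 24 25 11 12 11 11 11 11 12 12 12 12 12 12 12 12 10 24 24 24 23
  23 23]
 [24 24 24 24 25 14 15 15 15 16 16 16 16 16 16 16 16 17 
[... 637 characters left out ...]
24 24 24 24 24 24 24 24 24 24 24 17 17 17 17
  18 18]
 [18 18 17 17 16 24 24 24 24 24 24 24 24 24 24 24 24 24 24 20 17 17 17 17
  18 18]
 [18 18 17 17 17 14 15 15 15 14 15 14 15 15 15 15 14 15 14 17 17 17 17 17
  18 18]
 [17 17 17 18 18 17 18 17 17 17 17 16 17 18 18 18 18 18 17 18 18 17 17 17
  18 17]
 [18 17 17 18 18 17 17 17 17 18 17 17 17 17 17 18 18 18 17 18 18 18 18 18
  18 17]
 [18 17 18 18 18 17 18 17 18 18 18 17 17 17 17 18 18 18 17 18 18 17 18 17
  18 18]
 [17 17 17 18 18 17 18 18 18 18 18 17 17 17 17 17 18 18 18 18 17 17 17 17
  17 18]
 [17 17 17 18 18 18 18 18 18 17 18 17 16 17 17 17 17 18 18 18 17 17 18 17
  17 17]]
shift cm [-0.2256 -0.2432 15.3905] rot [ 0.0013 -0.0007  0.0028]
```

Run:
```python
from h import *
a=np.radians(22);x=np.array([.5414,.138,.1603]);M=Rt(.085,a).as_matrix()
for dz in (0,.004,-.004):
  q=x-M[:,2]*(.017+dz)
  print([proj('wrist',q+M[:,0]*i*.005+M[:,1]*j*.015) for i in(-1,1) for j in(-1,1)])
```

```text
[array([305.7003, 195.1447]), array([336.1438, 195.2373]), array([305.5627, 185.3308]), array([336.3055, 185.4269])]
[array([305.4915, 196.3323]), array([336.3031, 196.4257]), array([305.3501, 186.4103]), array([336.4684, 186.5073])]
[array([305.9041, 193.9852]), array([335.9882, 194.077 ]), array([305.7702, 184.2771]), array([336.1465, 184.3722])]
```

Emit:
arm_command --plan '[{"dx": -0.2, "dy": -0.25, "dz": 3, "rx": 0, "ry": 0, "rz": 0, "grip": 6}, {"dx": -0.2, "dy": -0.25, "dz": 6, "rx": 0, "ry": 0, "rz": 0, "grip": 6}, {"dx": -0.2, "dy": -0.25, "dz": 8.5, "rx": 0, "ry": 0, "rz": 0, "grip": 6}, {"dx": -0.2, "dy": -0.25, "dz": 10, "rx": 0, "ry": 0, "rz": 0, "grip": 6}, {"dx": -0.2, "dy": -0.25, "dz": 10, "rx": 0, "ry": 0, "rz": 0, "grip": 6}]'

```text
clock: 3.52
tool_pos: [0.5242, 0.1353, 0.1953]
tool_rot: [-3.14, 0.377, -3.054]
contact_force: [-0.6, -0.4, -0.3]
opening: 0.652
grip_force: 0.0
```

Emit:
arm_command --plan '[{"dx": -0.3, "dy": 0.3, "dz": 2, "rx": 0, "ry": 0, "rz": 0, "grip": 6}, {"dx": -0.3, "dy": 0.3, "dz": 4, "rx": 0, "ry": 0, "rz": 0, "grip": 6}, {"dx": -0.3, "dy": 0.3, "dz": 5, "rx": 0, "ry": 0, "rz": 0, "grip": 6}, {"dx": -0.3, "dy": 0.3, "dz": 5, "rx": 0, "ry": 0, "rz": 0, "grip": 6}]'

```text
clock: 3.85
tool_pos: [0.5464, 0.1399, 0.1524]
tool_rot: [-3.141, 0.381, -3.055]
contact_force: [-0.4, 0.4, 0.5]
opening: 0.656
grip_force: 0.0
```

Run:
```python
from h import *
a=np.radians(22);M=Rt(.085,a).as_matrix()
rel(np.array([.5414,.1395,.1603])+M[:,2]*.012,Rt(.085,a)); print(pose()[0])
w=save('wrist','w2.png')
s=save('side','s2.png')
z=lambda i,f:cv2.resize(i,None,fx=f,fy=f,interpolation=cv2.INTER_CUBIC)
cv2.imwrite('pics/c2.png',np.hstack([w[100:400,200:440],z(s[100:250,200:400],2)])[:,:,::-1])
```

```text
shift cm [ 0.1652 -0.0018  0.285 ] rot [-0.     -0.0034  0.0013]
[0.5464 0.1399 0.1524]
```

View pics/c2.png

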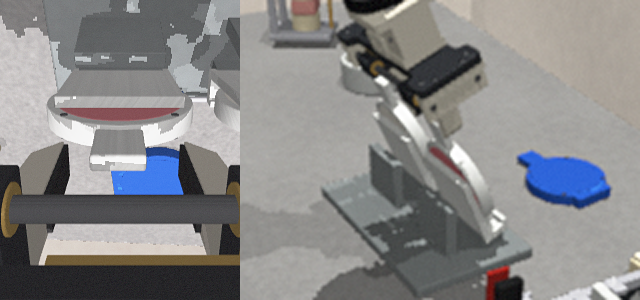

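The crop shows the tab at wrist picture (318,262), between the fingers. I'll check its offset from the finger line.

Run:
```python
from h import *
p,r=pose()
print('tcp',proj('wrist',p))
for b in (0,.0,-.005,-.01,-.019,-.024,-.029,-.034): print(b,proj('wrist',p+r.apply([0,0,b])))
M=Rt(.085,np.radians(22)).as_matrix();x=np.array([.5414,.1395,.1603])
q=x-M[:,2]*.017
print([proj('wrist',q+M[:,0]*i*.005+M[:,1]*j*.015) for i in(-1,1) for j in(-1,1)])
g=cv2.cvtColor(cv2.imread('pics/w2.png'),cv2.COLOR_BGR2GRAY); print(g[235:285,318])
print(g[264,280:360:2])
```

```text
tcp [323.3837 243.0031]
0 [323.3837 243.0031]
0.0 [323.3837 243.0031]
-0.005 [323.3833 246.613 ]
-0.01 [323.3829 250.4056]
-0.019 [323.3821 257.7388]
-0.024 [323.3817 262.1234]
-0.029 [323.3812 266.7535]
-0.034 [323.3807 271.6502]
[array([295.6497, 265.7483]), array([351.1588, 265.7967]), array([295.1733, 248.9842]), array([351.6855, 249.0371])]
[139 138 142 142 138 141 137 140 141 137 138 138 139 137 138 136 138 138
 141 166 208 237 247 247 247 247 248 209 211 211 209 208 206 209 204 182
 125 117 122 121 126 120 121 121 121 120 122 120 124 132]
[194 198 191 193 195 150 164 164 165 161 165 252 255 172 171 174 193 171
 214 211 211 206 211 214 210 215 212 211 211 212 210 208 186 123 119 120
 121 119 121 120]
```

Emit:
arm_command --plan '[{"dx": 0, "dy": -0.25, "dz": 0.3, "rx": 0, "ry": 0, "rz": 0, "grip": 5}, {"dx": 0, "dy": -0.25, "dz": 0.3, "rx": 0, "ry": 0, "rz": 0, "grip": 4}, {"dx": 0, "dy": -0.25, "dz": 0.3, "rx": 0, "ry": 0, "rz": 0, "grip": 2}, {"dx": 0, "dy": -0.25, "dz": 0.3, "rx": 0, "ry": 0, "rz": 0, "grip": 2}, {"dx": 0, "dy": -0.25, "dz": 0.3, "rx": 0, "ry": 0, "rz": 0, "grip": 2}, {"dx": 0, "dy": -0.25, "dz": 0.3, "rx": 0, "ry": 0, "rz": 0, "grip": 2}, {"dx": 0, "dy": -0.25, "dz": 0.3, "rx": 0, "ry": 0, "rz": 0, "grip": 2}]' --force 40

```text
clock: 4.53
tool_pos: [0.5489, 0.1372, 0.1517]
tool_rot: [3.141, 0.384, -3.057]
contact_force: [-2.3, -1.2, 4.1]
opening: 0.315
grip_force: 40.0
```

Emit:
arm_command --plan '[{"dx": 0, "dy": 0, "dz": -0.7, "rx": 0, "ry": 0, "rz": 0, "grip": 2}, {"dx": 0, "dy": 0, "dz": -1.8, "rx": 0, "ry": 0, "rz": 0, "grip": 2}, {"dx": 0, "dy": 0, "dz": -3, "rx": 0, "ry": 0, "rz": 0, "grip": 2}, {"dx": -0.7, "dy": 0, "dz": -4.8, "rx": 0, "ry": 0, "rz": 0, "grip": 2}, {"dx": -1.7, "dy": 0, "dz": -7.2, "rx": 0, "ry": 0, "rz": 0, "grip": 2}, {"dx": -2.9, "dy": 0, "dz": -10.2, "rx": 0, "ry": 0, "rz": 0, "grip": 2}, {"dx": -4.1, "dy": 0, "dz": -13.2, "rx": 0, "ry": 0, "rz": 0, "grip": 2}, {"dx": -5.3, "dy": 0, "dz": -16.2, "rx": 0, "ry": 0, "rz": 0, "grip": 2}, {"dx": -6.4, "dy": 0, "dz": -18.8, "rx": 0, "ry": 0, "rz": 0, "grip": 2}, {"dx": -6.4, "dy": 0, "dz": -18.8, "rx": 0, "ry": 0, "rz": 0, "grip": 2}]'

```text
clock: 5.37
tool_pos: [0.5398, 0.1373, 0.3571]
tool_rot: [3.138, 0.393, -3.057]
contact_force: [2.0, 1.0, -2.0]
opening: 0.317
grip_force: 40.0
```

Run:
```python
from h import *
save('top','t3.png');save('side','s3.png');save('wrist','w3.png')
for l in ['pink_blank_center','pink_tab','white_blank_center','slot','near_stock_center','far_stock_center','grip','magazine']:
  for c in('side','top'): print(l,c,[(round(x['p'],2),x['uv']) for x in m.mark_of(c,l)][:3])
z=lambda i,f:cv2.resize(i,None,fx=f,fy=f,interpolation=cv2.INTER_CUBIC)
t=cv2.imread('pics/t3.png')[130:240,350:450];w=cv2.imread('pics/w3.png')
cv2.imwrite('pics/c3.png',np.hstack([z(t,4),w[50:350,160:480][:,:],])if 0 else np.vstack([np.hstack([z(t,3.636)[:400,:363],np.zeros((400,0,3),np.uint8)])]))
s=cv2.imread('pics/s3.png')
cv2.imwrite('pics/c3.png',np.hstack([z(t,4)[:400],cv2.resize(s[50:350,200:500],(400,400))]))
print(pose()[0],m.read_state()['opening'],m.read_state()['contact_force'])
```

```text
pink_blank_center side [(0.79, [306.6, 100.3]), (0.71, [253.5, 282.0])]
pink_blank_center top [(0.96, [245.8, 118.4]), (0.93, [334.3, 267.0])]
pink_tab side [(0.72, [344.6, 178.8]), (0.64, [293.5, 76.2]), (0.61, [282.9, 279.1])]
pink_tab top [(0.96, [341.1, 245.8]), (0.72, [224.3, 118.3])]
white_blank_center side [(0.56, [282.1, 157.7])]
white_blank_center top []
slot side [(0.9, [391.1, 305.5])]
slot top [(0.85, [398.0, 181.2]), (0.53, [403.9, 189.0])]
near_stock_center side [(0.95, [378.3, 279.2])]
near_stock_center top [(0.96, [404.7, 191.4])]
far_stock_center side [(0.71, [411.8, 265.5])]
far_stock_center top [(0.71, [404.3, 159.8])]
grip side [(0.96, [334.2, 245.2])]
grip top [(0.74, [380.5, 213.3])]
magazine side [(0.66, [390.4, 309.9])]
magazine top [(0.66, [399.0, 183.5])]
[0.5378 0.1362 0.3496] 0.32199603532588056 [-0.238  -0.8325 -3.6052]
```

View pics/c3.png

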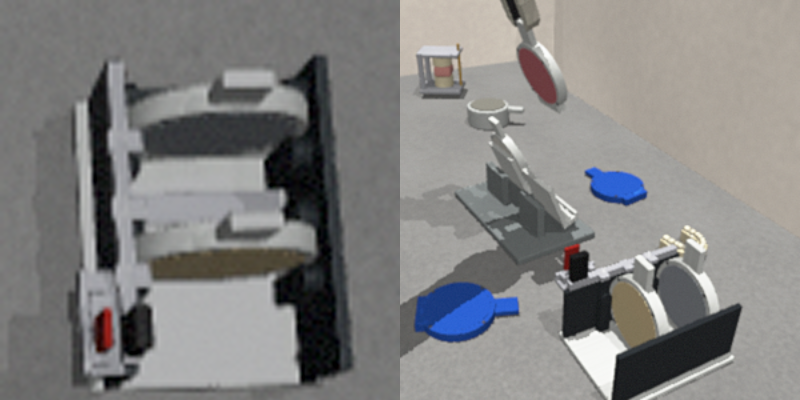

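The crop shows the blank held clear of the station, side picture (306,100). In the top picture the near stock is at (405,191), the far stock at (404,160), and the grip's red tab at about (376,213). Now the magazine's pose.

Run:
```python
from h import *
from scipy.optimize import least_squares
obs={'side':[((391.1,305.5),(0,0,.01)),((394,304),(0,0,.01)),((378.3,279.2),(-.04,0,.085)),((380,279),(-.04,0,.085)),((411.8,265.5),(.04,0,.085)),((415,268),(.04,0,.085))],
'top':[((398,181.2),(0,0,.01)),((399,181),(0,0,.01)),((404.7,191.4),(-.04,0,.085)),((406,192),(-.04,0,.085)),((404.3,159.8),(.04,0,.085)),((405,162),(.04,0,.085)),
# hand: plate/wall corners in crop c3 (x/4+350,y/4+130): wall top ends
]}
def W(v,q): c,s=np.cos(v[2]),np.sin(v[2]); return np.array([v[0]+c*q[0]-s*q[1],v[1]+s*q[0]+c*q[1],q[2]])
f=lambda v:np.concatenate([proj(c,W(v,q))-uv for c in obs for uv,q in obs[c]])
r=least_squares(f,[.575,-.186,-.04],loss='soft_l1');v=r.x;print(v,np.round(f(v).reshape(-1,2),1).tolist())
# wall top corners -y wall outer/inner ; +y
for q in [(.074,-.066,.094),(.074,-.058,.094),(-.116,-.066,.094),(.074,.058,.094),(.074,.066,.094),(-.116,.058,.01),(-.116,-.058,.01)]:
    u=proj('top',W(v,q));print(q,u,'crop',(u-[350,130])*4)
g=[W(v,(x,y,.148)) for x,y in [(-.1,.07)]];
for uv in((334.2,245.2),): print('grip',tri([ray('side',uv),ray('top',(380.5,213.3))]))
a=np.radians(22);rel([v[0],v[1],.36],Rt(v[2],0))
```

```text
[ 0.5762 -0.1838 -0.0308] [[0.2, -1.3], [-2.7, 0.2], [-1.0, 1.2], [-2.7, 1.4], [2.7, 1.9], [-0.5, -0.6], [0.6, 0.0], [-0.4, 0.2], [1.0, -0.5], [-0.3, -1.1], [0.2, -1.6], [-0.5, -3.8]]
(0.074, -0.066, 0.094) [432.47   143.6861] crop [329.8801  54.7445]
(0.074, -0.058, 0.094) [429.1256 143.6641] crop [316.5024  54.6564]
(-0.116, -0.066, 0.094) [436.3826 222.7047] crop [345.5306 370.8187]
(0.074, 0.058, 0.094) [380.6803 143.3451] crop [122.7213  53.3805]
(0.074, 0.066, 0.094) [377.3426 143.3231] crop [109.3706  53.2926]
(-0.116, 0.058, 0.01) [376.9898 225.9117] crop [107.9591 383.6467]
(-0.116, -0.058, 0.01) [422.9972 226.2887] crop [291.9889 385.1548]
grip (array([ 0.4823, -0.1143,  0.1317]), [0.0046, 0.0046])
shift cm [ -1.4245 -32.2084  -0.5603] rot [0.0226 0.3833 0.1144]
```

Emit:
arm_command --plan '[{"dx": -0.5, "dy": -4, "dz": -0.5, "rx": 0.02, "ry": 0.383, "rz": 0.1, "grip": 2}, {"dx": -0.8, "dy": -8, "dz": -0.5, "rx": 0.02, "ry": 0.383, "rz": 0.1, "grip": 2}, {"dx": -1, "dy": -12, "dz": -0.5, "rx": 0.02, "ry": 0.383, "rz": 0.1, "grip": 2}, {"dx": -1.4, "dy": -17, "dz": -0.5, "rx": 0.02, "ry": 0.383, "rz": 0.1, "grip": 2}, {"dx": -1.4, "dy": -17, "dz": -0.5, "rx": 0.02, "ry": 0.383, "rz": 0.1, "grip": 2}, {"dx": -1.4, "dy": -17, "dz": -0.5, "rx": 0.02, "ry": 0.383, "rz": 0.1, "grip": 2}, {"dx": -1.4, "dy": -17, "dz": -0.5, "rx": 0.02, "ry": 0.383, "rz": 0.1, "grip": 2}]'

```text
clock: 6.9
tool_pos: [0.5637, -0.0333, 0.359]
tool_rot: [-3.141, 0.001, 3.123]
contact_force: [-0.4, 0.2, -3.7]
opening: 0.314
grip_force: 40.0
```

Run:
```python
from h import *
import json
w=save('wrist','w4.png');k=m.camera_model('wrist');json.dump({a:np.array(b).tolist() for a,b in k.items()},open('w4.json','w'))
print(pose()[0],m.read_state()['tool_rot'],m.read_state()['opening'])
for l in ['slot','near_stock_center','far_stock_center','grip','magazine','pink_blank_center','pink_tab']:
  for c in('wrist','side'): print(l,c,[(round(x['p'],2),x['uv']) for x in m.mark_of(c,l)][:3])
v=[.5762,-.1838,-.045]
def W(v,q): c,s=np.cos(v[2]),np.sin(v[2]); return np.array([v[0]+c*q[0]-s*q[1],v[1]+s*q[0]+c*q[1],q[2]])
for q in [(0,0,.01),(-.04,0,.085),(.04,0,.085),(-.1,.066,.128)]: print(q,proj('wrist',W(v,q)))
```

```text
[ 0.5634 -0.0316  0.3592] [3.1411 0.0008 3.1256] 0.319295977404107
slot wrist [(0.67, [233.2, 161.1]), (0.45, [233.0, 160.2])]
slot side [(0.9, [391.1, 305.5])]
near_stock_center wrist [(0.71, [217.9, 143.7])]
near_stock_center side [(0.95, [378.3, 279.2])]
far_stock_center wrist [(0.64, [325.3, 248.8]), (0.57, [220.6, 201.2])]
far_stock_center side [(0.71, [411.8, 265.5])]
grip wrist [(0.89, [255.8, 99.8])]
grip side [(0.96, [334.2, 245.2])]
magazine wrist [(0.88, [233.9, 162.0])]
magazine side [(0.66, [390.4, 309.9])]
pink_blank_center wrist [(0.8, [323.2, 205.9]), (0.63, [464.4, 259.8]), (0.6, [339.4, 14.7])]
pink_blank_center side [(0.79, [306.6, 100.3]), (0.71, [253.5, 282.0])]
pink_tab wrist [(0.94, [490.8, 250.2]), (0.78, [326.9, 247.4]), (0.58, [325.8, 51.5])]
pink_tab side [(0.72, [344.6, 178.8]), (0.64, [293.5, 76.2]), (0.61, [282.9, 279.1])]
(0, 0, 0.01) [232.0755 160.499 ]
(-0.04, 0, 0.085) [215.9154 142.2109]
(0.04, 0, 0.085) [219.9372 197.0093]
(-0.1, 0.066, 0.128) [255.6131  98.7059]
```

View pics/w4.png

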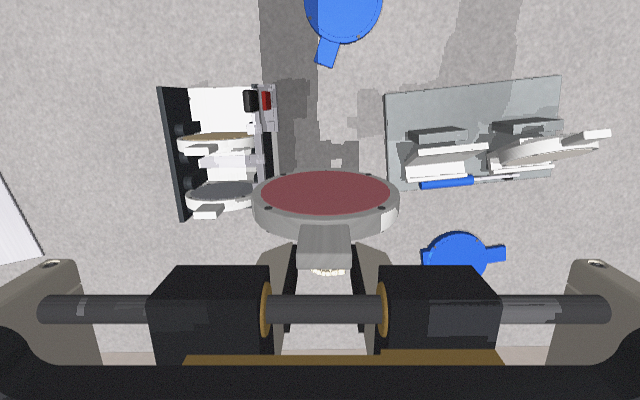

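The picture shows the pink blank hanging below the fingers with its disc centre at (325,195). The magazine is at (233,160), with its -y wall edge running from (157,88) to (181,222), and the grip at (256,100). Now I fit the magazine pose and the blank's hang angle.

```bash
cat > fit.py <<'E'
from h import *
import json
from scipy.optimize import least_squares
k=json.load(open('w4.json'));k={a:np.array(b) for a,b in k.items()}
def pj(X): p=k['mtx']@(k['R']@X+k['t']); return p[:2]/p[2]
def W(v,q): c,s=np.cos(v[2]),np.sin(v[2]); return np.array([v[0]+c*q[0]-s*q[1],v[1]+s*q[0]+c*q[1],q[2]])
im=cv2.imread('pics/w4.png').astype(int)
h=cv2.cvtColor(im.astype(np.uint8),cv2.COLOR_BGR2HSV)
# dark wall left edge per row
g=im.sum(2);E=[]
for r in range(100,215,8):
    c=next(c for c in range(140,200) if g[r,c]<240); E.append((c-.5,r))
E=np.array(E);print('edge',np.polyfit(E[:,1],E[:,0],1),np.abs(np.polyval(np.polyfit(E[:,1],E[:,0],1),E[:,1])-E[:,0]).max())
S={'side':[((391.1,305.5),(0,0,.01)),((378.3,279.2),(-.04,0,.085)),((413,266.5),(.04,0,.085))],'top':[((398.5,181.2),(0,0,.01)),((405,191.6),(-.04,0,.085)),((404.6,160.8),(.04,0,.085))]}
w=[((233.2,161),(0,0,.01)),((217.9,143.7),(-.04,0,.085)),((220.6,201.2),(.04,0,.085))]
def f(v):
    o=[(proj(c,W(v,q))-uv) for c in S for uv,q in S[c]]+[(pj(W(v,q))-uv)*1.0 for uv,q in w]
    a,b=pj(W(v,(-.1,-.066,.094))),pj(W(v,(.06,-.066,.094)))
    n=(b-a)/np.linalg.norm(b-a); o.append(((E-a)@np.array([-n[1],n[0]]))*.7)
    return np.concatenate(o)
r=least_squares(f,[.576,-.184,-.045],loss='soft_l1');print('mag',r.x);print(np.round(r.fun,1))
# blank hang
m1=((h[...,0]>165)|(h[...,0]<8))&(h[...,1]>80);m1[:150]=0;m1[230:]=0;m1[:,:240]=0;m1[:,410:]=0
cnt=max(cv2.findContours(m1.astype(np.uint8),0,1)[0],key=cv2.contourArea)
C=cnt[:,0].astype(float);print('disc bbox',C.min(0),C.max(0))
p=np.array([.5634,-.0316,.3592]);R=Ro.from_euler('xyz',[3.1411,.0008,3.1256]).as_matrix()
def disc(u):
    # u: pitch about tool y, roll about x, depth of tab point behind tcp, dy
    Q=Ro.from_euler('yx',[u[0],u[1]]).as_matrix()
    t=np.linspace(0,2*np.pi,73)
    L=np.stack([np.full(73,.008),.049*np.cos(t),.073+.049*np.sin(t)],1)@Q.T+[0,u[3],u[2]]
    return np.array([pj(p+R@x) for x in L])
def fd(u):
    D=disc(u); return np.array([D.min(0)-C.min(0),D.max(0)-C.max(0)]).ravel()
for u0 in(0,):
  s=least_squares(fd,[0,0,-.012,0]);print('blank pitch,roll,depth,dy',s.x,s.fun)
E
python3 fit.py
```

```text
edge [  0.1737 140.8089] 0.4535714285714221
mag [ 0.5776 -0.1811 -0.0029]
[-0.1 -2.5 -0.9  0.4  0.8 -0.6 -1.  -0.5 -0.  -1.3 -1.7 -3.1 -0.   0.1
 -1.9 -0.8  1.7 -3.5  0.   0.2  0.4 -0.   0.2 -0.3 -0.1  0.1 -0.4 -0.1
 -0.6 -0.4 -0.2 -0.7 -0.5]
disc bbox [261. 171.] [389. 214.]
blank pitch,roll,depth,dy [ 0.0936 -0.0931 -0.0025 -0.0056] [ 1.7936 -0.6699 -1.7895  1.8839]
```

```bash
cat >> fit.py <<'E'
print('----')
from scipy.spatial import cKDTree
def fc(u,fr):
    x=[u[0],0,u[1],u[2]]
    D=disc(x); D=np.concatenate([np.linspace(D[i],D[i+1],8,endpoint=False) for i in range(72)])
    return cKDTree(D).query(C)[0]
for d in (None,):
  s=least_squares(fc,[0,-.012,0],args=(0,),loss='soft_l1',diff_step=1e-3,x_scale=[.1,.01,.01]);print('pitch,depth,dy',s.x,np.abs(s.fun).mean())
for pt in (0,.03,.06,.09,.12):
  s=least_squares(lambda u:fc([pt,u[0],u[1]],0),[-.012,0],loss='soft_l1',diff_step=1e-3,x_scale=[.01,.01]);print(pt,s.x,np.abs(s.fun).mean())
for y in (0,-.02,-.04,-.06):
  s=least_squares(lambda v:f([v[0],v[1],y]),[.576,-.184],loss='soft_l1');print(y,s.x,s.cost,np.round(s.fun[18:],1)[[0,-1]])
E
python3 fit.py | sed '1,/----/d'
```

```text
pitch,depth,dy [ 0.0867 -0.0004  0.0009] 0.7247803777964407
0 [0.0068 0.0007] 4.319426790695981
0.03 [0.0046 0.0007] 2.9696279897406086
0.06 [0.0024 0.0008] 1.634023176748064
0.09 [-0.0008  0.0011] 0.7725332017548655
0.12 [-0.0036  0.001 ] 1.8425906199279736
0 [ 0.5776 -0.1811] 12.805767402081191 [-0.1 -0.4]
-0.02 [ 0.5776 -0.1815] 13.890253202964695 [ 0.7 -1.1]
-0.04 [ 0.5776 -0.1818] 17.403151787092817 [ 1.6 -1.8]
-0.06 [ 0.5775 -0.182 ] 22.644187496641162 [ 2.5 -2.5]
```

Emit:
arm_command --plan '[{"dx": -0.4, "dy": -3, "dz": 0, "rx": 0, "ry": -0.087, "rz": 0, "grip": 2}, {"dx": -0.8, "dy": -6.5, "dz": 0, "rx": 0, "ry": -0.087, "rz": 0, "grip": 2}, {"dx": -1.2, "dy": -10, "dz": 0, "rx": 0, "ry": -0.087, "rz": 0, "grip": 2}, {"dx": -1.6, "dy": -13, "dz": 1, "rx": 0, "ry": -0.087, "rz": 0, "grip": 2}, {"dx": -1.6, "dy": -15, "dz": 2, "rx": 0, "ry": -0.087, "rz": 0, "grip": 2}, {"dx": -1.6, "dy": -15, "dz": 2.9, "rx": 0, "ry": -0.087, "rz": 0, "grip": 2}, {"dx": -1.6, "dy": -15, "dz": 2.9, "rx": 0, "ry": -0.087, "rz": 0, "grip": 2}, {"dx": -1.6, "dy": -15, "dz": 2.9, "rx": 0, "ry": -0.087, "rz": 0, "grip": 2}]'

```text
clock: 8.32
tool_pos: [0.5765, -0.1814, 0.3297]
tool_rot: [3.14, 0.086, 3.126]
contact_force: [-0.1, 0.4, -3.3]
opening: 0.319
grip_force: 40.0
```

Run:
```python
from h import *
import json
w=save('wrist','w5.png');k=m.camera_model('wrist');json.dump({a:np.array(b).tolist() for a,b in k.items()},open('w5.json','w'))
s=save('side','s5.png');t=save('top','t5.png')
print(pose()[0],m.read_state()['tool_rot'],m.read_state()['opening'])
for l in ['slot','near_stock_center','far_stock_center','grip','pink_blank_center','pink_tab']:
  for c in('wrist','side','top'): print(l,c,[(round(x['p'],2),x['uv']) for x in m.mark_of(c,l)][:3])
z=lambda i,f:cv2.resize(i,None,fx=f,fy=f,interpolation=cv2.INTER_CUBIC)
cv2.imwrite('pics/c5.png',np.hstack([w[0:300,120:520],z(s[90:350,300:500],2)[:300*2][:520]][0:1]+[z(s[100:300,320:520],1.5)])[:,:,::-1])
```

```text
[ 0.5777 -0.1809  0.3312] [3.1414 0.0887 3.1279] 0.31747024397303264
slot wrist [(0.79, [319.0, 136.8])]
slot side [(0.62, [392.9, 300.6])]
slot top [(0.62, [397.7, 183.1])]
near_stock_center wrist [(0.67, [321.7, 119.1])]
near_stock_center side [(0.8, [378.7, 277.7])]
near_stock_center top [(0.71, [405.4, 192.5])]
far_stock_center wrist [(0.58, [322.2, 181.7])]
far_stock_center side [(0.86, [411.3, 267.6])]
far_stock_center top [(0.83, [405.2, 163.0])]
grip wrist [(0.65, [384.9, 67.7])]
grip side [(0.62, [331.6, 245.9])]
grip top [(0.57, [378.0, 215.9])]
pink_blank_center wrist [(0.85, [322.4, 206.0]), (0.6, [554.3, 240.4])]
pink_blank_center side [(0.96, [252.9, 282.6]), (0.79, [360.8, 185.1]), (0.78, [410.2, 173.5])]
pink_blank_center top [(0.85, [245.9, 116.8]), (0.74, [338.1, 118.5]), (0.67, [329.9, 266.3])]
pink_tab wrist [(0.8, [586.1, 234.1]), (0.8, [435.3, 15.2]), (0.59, [327.6, 245.8])]
pink_tab side [(0.96, [280.1, 278.7]), (0.74, [344.3, 178.1]), (0.73, [411.9, 136.9])]
pink_tab top [(0.97, [437.5, 139.4]), (0.69, [224.3, 119.2]), (0.65, [339.2, 245.7])]
```

View pics/c5.png

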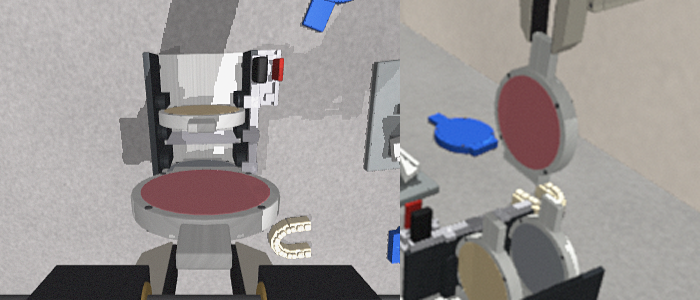

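The picture shows the pink blank over the magazine: wrist disc centre at (325,190), free slot around (319,137), side blank centre (410,173). Refitting from here.

```bash
cat > fit2.py <<'E'
from h import *
import json
from scipy.optimize import least_squares
from scipy.spatial import cKDTree
k={a:np.array(b) for a,b in json.load(open('w5.json')).items()}
def pj(X): p=k['mtx']@(k['R']@X+k['t']); return p[:2]/p[2]
def W(v,q): c,s=np.cos(v[2]),np.sin(v[2]); return np.array([v[0]+c*q[0]-s*q[1],v[1]+s*q[0]+c*q[1],q[2]])
im=cv2.imread('pics/w5.png');g=im.astype(int).sum(2);h=cv2.cvtColor(im,cv2.COLOR_BGR2HSV)
E=[]
for r in range(60,150,5):
    c=[c for c in range(255,300) if g[r,c]<240 and g[r,c+1]<240 and g[r,c+2]<240 and g[r,c+3]<240]
    if c: E.append((c[0]-.5,r))
E=np.array(E);print(E.tolist())
w=[((319,136.8),(0,0,.01)),((321.7,119.1),(-.04,0,.085)),((322.2,181.7),(.04,0,.085))]
S={'side':[((392.2,303),(0,0,.01)),((379,278.5),(-.04,0,.085)),((412,267),(.04,0,.085))],'top':[((398,181.8),(0,0,.01)),((405,192),(-.04,0,.085)),((404.6,161.5),(.04,0,.085))]}
def f(v):
    o=[(proj(c,W(v,q))-uv) for c in S for uv,q in S[c]]+[(pj(W(v,q))-uv) for uv,q in w]
    a,b=pj(W(v,(-.1,-.066,.094))),pj(W(v,(.06,-.066,.094)));n=(b-a)/np.linalg.norm(b-a)
    o.append(((E-a)@np.array([-n[1],n[0]]))*.5); return np.concatenate(o)
r=least_squares(f,[.577,-.182,-.02],loss='soft_l1');print('mag',r.x);print(np.round(r.fun,1))
r2=least_squares(lambda v:f(v)[18:],[.577,-.182,-.02],loss='soft_l1');v=r.x;print('wrist only?',least_squares(lambda v:np.r_[f(v)[12:]],[.577,-.182,-.02]).x)
m1=((h[...,0]>165)|(h[...,0]<8))&(h[...,1]>80);m1[:150]=0;m1[240:]=0;m1[:,:240]=0;m1[:,410:]=0
C=max(cv2.findContours(m1.astype(np.uint8),0,1)[0],key=cv2.contourArea)[:,0].astype(float)
p=np.array([.5777,-.1809,.3312]);R=Ro.from_euler('xyz',[3.1414,.0887,3.1279]).as_matrix()
def disc(u):
    Q=Ro.from_euler('y',u[0]).as_matrix();t=np.linspace(0,2*np.pi,400)
    L=np.stack([np.full(400,.008),.049*np.cos(t),.073+.049*np.sin(t)],1)@Q.T+[0,u[2],u[1]]
    return np.array([pj(p+R@x) for x in L])
s=least_squares(lambda u:cKDTree(disc(u)).query(C)[0],[.08,-.005,0],loss='soft_l1',diff_step=1e-3,x_scale=[.1,.01,.01]);print('pitch,depth,dy',s.x,s.fun.mean())
Q=R@Ro.from_euler('y',s.x[0]).as_matrix();z=-Q[:,2];tab=p+R@[0,s.x[2],s.x[1]]
print('blank up',z,'tab',tab,'center',tab-z*.058,'tab-side',proj('side',tab),'c-side',proj('side',tab-z*.058),'tab-top',proj('top',tab))
print('tri tab',tri([ray('side',(411.9,136.9)),ray('top',(437.5,139.4))]))
E
python3 fit2.py
```

```text
[[268.5, 60.0], [269.5, 65.0], [268.5, 70.0], [267.5, 75.0], [264.5, 80.0], [265.5, 85.0], [265.5, 90.0], [265.5, 95.0], [265.5, 100.0], [266.5, 105.0], [266.5, 110.0], [267.5, 115.0], [267.5, 120.0], [268.5, 125.0], [268.5, 130.0], [269.5, 135.0], [269.5, 140.0], [269.5, 145.0]]
mag [ 0.5786 -0.1834 -0.0239]
[ 0.   0.6 -0.6  1.5  3.3 -0.2  0.3 -1.5  0.6 -2.1 -0.4 -4.2  2.7  0.4
  0.  -1.2 -1.  -3.7 -1.7 -2.1 -1.4 -0.8  0.8  0.5  0.6  0.8  0.9  0.5
  0.7  0.3  0.4  0.1  0.2 -0.1  0.   0.1]
wrist only? [ 0.5807 -0.1842 -0.0376]
pitch,depth,dy [0.1003 0.0019 0.0014] 0.823995452703621
blank up [ 0.0116 -0.0004  0.9999] tab [ 0.5779 -0.1795  0.3293] center [ 0.5772 -0.1794  0.2713] tab-side [416.4062 144.1781] c-side [410.2945 179.5583] tab-top [434.0061 140.8045]
tri tab (array([ 0.5724, -0.1789,  0.3427]), [0.0038, 0.0038])
```

```bash
sed -i 's/^E=np.array(E);print.*/E=np.array(E)[5:]/' fit2.py
cat >> fit2.py <<'E'
print('-----')
hs=cv2.cvtColor(cv2.imread('pics/s5.png'),cv2.COLOR_BGR2HSV)
ms=((hs[...,0]>165)|(hs[...,0]<8))&(hs[...,1]>60);ms[:120]=0;ms[230:]=0;ms[:,:370]=0;ms[:,450:]=0
Cs=max(cv2.findContours(ms.astype(np.uint8),0,1)[0],key=cv2.contourArea)[:,0].astype(float);print('side disc',Cs.min(0),Cs.max(0))
ks={a:np.array(b) for a,b in m.camera_model('side').items()}
def pjm(K,X): q=(X@K['R'].T+K['t'])@K['mtx'].T; return q[:,:2]/q[:,2:]
def D3(u):
    Q=Ro.from_euler('yzx',[u[0],u[4],0]).as_matrix();t=np.linspace(0,2*np.pi,400)
    L=np.stack([np.full(400,.008),u[5]*np.cos(t),.073+u[5]*np.sin(t)],1)@Q.T+[u[3],u[2],u[1]]
    return p+L@R.T
def ff(u): 
    X=D3(u); return np.r_[cKDTree(pjm(k,X)).query(C)[0]*.5,cKDTree(pjm(ks,X)).query(Cs)[0],(u[3])/.003,u[4]/.03,(u[5]-.0485)/.001]
for d0 in(-.011,0):
    s=least_squares(ff,[.08,d0,0,0,0,.048],loss='soft_l1',diff_step=1e-3,x_scale=[.1,.01,.01,.01,.1,.01]);print('pitch,depth,dy,dx,yaw,rad',s.x,s.cost)
E
python3 fit2.py | grep -v '\[\['
```

```text
mag [ 0.5785 -0.1832 -0.0037]
[-0.1  0.5 -0.4  1.7  2.9 -0.5  0.3 -1.5  0.8 -2.1 -0.8 -4.2  2.8  0.4
 -0.5 -1.3 -0.2 -3.8 -0.1  0.1  0.3  0.5  0.1  0.3  0.   0.2 -0.1  0.1
 -0.2 -0.   0.2]
wrist only? [ 0.5807 -0.1839 -0.0101]
pitch,depth,dy [0.1003 0.0019 0.0014] 0.823995452703621
blank up [ 0.0116 -0.0004  0.9999] tab [ 0.5779 -0.1795  0.3293] center [ 0.5772 -0.1794  0.2713] tab-side [416.4062 144.1781] c-side [410.2945 179.5583] tab-top [434.0061 140.8045]
tri tab (array([ 0.5724, -0.1789,  0.3427]), [0.0038, 0.0038])
-----
side disc [385. 150.] [426. 212.]
pitch,depth,dy,dx,yaw,rad [ 0.0744 -0.0141  0.0002  0.006  -0.0037  0.0477] 38.69630506570826
pitch,depth,dy,dx,yaw,rad [ 0.0743 -0.0141  0.0002  0.006  -0.0036  0.0477] 38.696178847581294
```

Emit:
arm_command --plan '[{"dx": 0.1, "dy": -0.25, "dz": 1, "rx": 0, "ry": 0, "rz": 0, "grip": 2}, {"dx": 0, "dy": -0.25, "dz": 2.8, "rx": 0, "ry": 0, "rz": 0, "grip": 2}, {"dx": 0, "dy": -0.25, "dz": 4.6, "rx": 0, "ry": 0, "rz": 0, "grip": 2}, {"dx": 0, "dy": -0.25, "dz": 6.4, "rx": 0, "ry": 0, "rz": 0, "grip": 2}, {"dx": 0.1, "dy": -0.25, "dz": 8.2, "rx": 0, "ry": 0, "rz": 0, "grip": 2}, {"dx": 0.2, "dy": -0.25, "dz": 10, "rx": 0, "ry": 0, "rz": 0, "grip": 2}, {"dx": 0.3, "dy": -0.25, "dz": 11.8, "rx": 0, "ry": 0, "rz": 0, "grip": 2}, {"dx": 0.35, "dy": -0.25, "dz": 13, "rx": 0, "ry": 0, "rz": 0, "grip": 2}, {"dx": 0.4, "dy": -0.25, "dz": 13.5, "rx": 0, "ry": 0, "rz": 0, "grip": 2}, {"dx": 0.4, "dy": -0.25, "dz": 13.5, "rx": 0, "ry": 0, "rz": 0, "grip": 2}]'

```text
clock: 10.2
tool_pos: [0.5835, -0.1849, 0.1938]
tool_rot: [3.141, 0.084, 3.125]
contact_force: [-0.4, 0.0, -3.4]
opening: 0.319
grip_force: 40.0
```

Run:
```python
from h import *
import json
w=save('wrist','w6.png');k=m.camera_model('wrist');json.dump({a:np.array(b).tolist() for a,b in k.items()},open('w6.json','w'))
s=save('side','s6.png');t=save('top','t6.png')
st=m.read_state();print(pose()[0],st['tool_rot'],st['opening'],st['contact_force'])
for l in ['near_stock_center','far_stock_center','pink_blank_center','pink_tab']:
  for c in('wrist','side','top'): print(l,c,[(round(x['p'],2),x['uv']) for x in m.mark_of(c,l)][:3])
z=lambda i,f:cv2.resize(i,None,fx=f,fy=f,interpolation=cv2.INTER_CUBIC)
cv2.imwrite('pics/c6.png',np.hstack([w[20:320,160:480],z(s[190:340,320:470],2),z(t[130:240,365:430],2.727)[:300]])[:,:,::-1])
```

```text
[ 0.5854 -0.1855  0.1967] [-3.1408  0.0893  3.1253] 0.31731003441526334 [ 0.839  -0.2181 -3.5773]
near_stock_center wrist [(0.74, [326.7, 132.1])]
near_stock_center side [(0.93, [380.8, 280.3])]
near_stock_center top [(0.66, [404.7, 191.0])]
far_stock_center wrist [(0.24, [326.7, 132.9])]
far_stock_center side [(0.94, [414.6, 268.4])]
far_stock_center top []
pink_blank_center wrist [(0.72, [324.7, 151.6]), (0.69, [626.3, 284.4]), (0.56, [320.6, 204.3])]
pink_blank_center side [(0.8, [403.8, 242.5]), (0.8, [254.0, 280.8]), (0.71, [358.6, 188.4])]
pink_blank_center top [(0.69, [409.5, 166.6]), (0.64, [331.6, 268.0]), (0.58, [243.3, 117.8])]
pink_tab wrist [(0.58, [322.6, 246.2])]
pink_tab side [(0.95, [346.2, 179.0]), (0.92, [277.8, 276.4]), (0.59, [407.0, 216.3])]
pink_tab top [(0.95, [420.7, 160.8]), (0.87, [337.7, 246.3]), (0.57, [225.9, 120.2])]
```

View pics/c6.png

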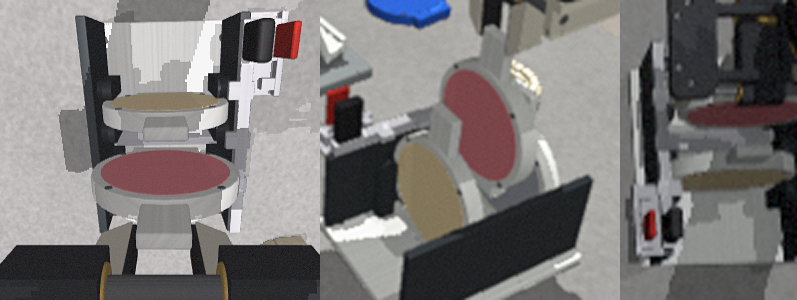

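The crop shows the blank in the gap between the ivory and grey blanks (side picture centre (404,242)), upright and with even gaps. I'll lower it gently and watch the force.

Emit:
arm_command --plan '[{"dx": 0, "dy": 0.1, "dz": 0.5, "rx": 0, "ry": 0, "rz": 0, "grip": 2}, {"dx": 0, "dy": 0.1, "dz": 1, "rx": 0, "ry": 0, "rz": 0, "grip": 2}, {"dx": 0, "dy": 0.1, "dz": 1.5, "rx": 0, "ry": 0, "rz": 0, "grip": 2}, {"dx": 0.05, "dy": 0.1, "dz": 2, "rx": 0, "ry": 0, "rz": 0, "grip": 2}, {"dx": 0.1, "dy": 0.1, "dz": 2.5, "rx": 0, "ry": 0, "rz": 0, "grip": 2}, {"dx": 0.15, "dy": 0.1, "dz": 3, "rx": 0, "ry": 0, "rz": 0, "grip": 2}, {"dx": 0.2, "dy": 0.1, "dz": 3.4, "rx": 0, "ry": 0, "rz": 0, "grip": 2}, {"dx": 0.2, "dy": 0.1, "dz": 3.4, "rx": 0, "ry": 0, "rz": 0, "grip": 2}]' --force 30

```text
clock: 11.62
tool_pos: [0.5846, -0.184, 0.1601]
tool_rot: [3.141, 0.085, 3.125]
contact_force: [-0.2, -0.2, -5.1]
opening: 0.321
grip_force: 30.0
```

Emit:
arm_command --plan '[{"dx": 0.03, "dy": 0, "dz": 0.4, "rx": 0, "ry": 0, "rz": 0, "grip": 2}, {"dx": 0.06, "dy": 0, "dz": 0.8, "rx": 0, "ry": 0, "rz": 0, "grip": 2}, {"dx": 0.1, "dy": 0, "dz": 1.2, "rx": 0, "ry": 0, "rz": 0, "grip": 2}, {"dx": 0.13, "dy": 0, "dz": 1.5, "rx": 0, "ry": 0, "rz": 0, "grip": 2}, {"dx": 0.13, "dy": 0, "dz": 1.5, "rx": 0, "ry": 0, "rz": 0, "grip": 2}]'

```text
clock: 12.03
tool_pos: [0.585, -0.184, 0.1455]
tool_rot: [3.141, 0.086, 3.125]
contact_force: [-0.5, 0.4, -3.6]
opening: 0.318
grip_force: 30.0
```

Emit:
arm_command --plan '[{"dx": 0.02, "dy": 0, "dz": 0.3, "rx": 0, "ry": 0, "rz": 0, "grip": 2}, {"dx": 0.05, "dy": 0, "dz": 0.6, "rx": 0, "ry": 0, "rz": 0, "grip": 2}, {"dx": 0.08, "dy": 0, "dz": 0.9, "rx": 0, "ry": 0, "rz": 0, "grip": 2}, {"dx": 0.1, "dy": 0, "dz": 1.2, "rx": 0, "ry": 0, "rz": 0, "grip": 2}, {"dx": 0.1, "dy": 0, "dz": 1.2, "rx": 0, "ry": 0, "rz": 0, "grip": 2}]'

```text
clock: 12.45
tool_pos: [0.5851, -0.184, 0.1336]
tool_rot: [3.142, 0.086, 3.125]
contact_force: [-0.4, 1.0, -4.4]
opening: 0.315
grip_force: 30.0
```

Emit:
arm_command --plan '[{"dx": 0, "dy": 0, "dz": 0.15, "rx": 0, "ry": 0, "rz": 0, "grip": 2}, {"dx": 0.02, "dy": 0, "dz": 0.3, "rx": 0, "ry": 0, "rz": 0, "grip": 2}, {"dx": 0.02, "dy": 0, "dz": 0.4, "rx": 0, "ry": 0, "rz": 0, "grip": 2}, {"dx": 0.03, "dy": 0, "dz": 0.5, "rx": 0, "ry": 0, "rz": 0, "grip": 2}, {"dx": 0.03, "dy": 0, "dz": 0.5, "rx": 0, "ry": 0, "rz": 0, "grip": 2}]'

```text
clock: 12.87
tool_pos: [0.5864, -0.1842, 0.1301]
tool_rot: [-3.141, 0.089, 3.126]
contact_force: [-2.1, 1.4, 0.4]
opening: 0.319
grip_force: 30.0
```

Run:
```python
from h import *
w=save('wrist','w7.png');s=save('side','s7.png')
st=m.read_state();print(pose()[0],st['contact_force'])
for l in ['near_stock_center','far_stock_center','pink_blank_center','pink_tab']:
  for c in('side',): print(l,c,[(round(x['p'],2),x['uv']) for x in m.mark_of(c,l)][:3])
z=lambda i,f:cv2.resize(i,None,fx=f,fy=f,interpolation=cv2.INTER_CUBIC)
cv2.imwrite('pics/c7.png',np.hstack([w[20:320,160:480],z(s[200:350,320:480],2)])[:,:,::-1])
```

```text
[ 0.5863 -0.1842  0.1301] [-1.2752  1.7087  2.112 ]
near_stock_center side [(0.8, [381.7, 280.2])]
far_stock_center side [(0.93, [412.7, 268.8])]
pink_blank_center side [(0.96, [396.5, 274.6]), (0.88, [357.2, 187.6]), (0.79, [256.0, 281.5])]
pink_tab side [(0.96, [279.7, 278.4]), (0.81, [344.8, 181.4]), (0.69, [403.9, 250.6])]
```

View pics/c7.png

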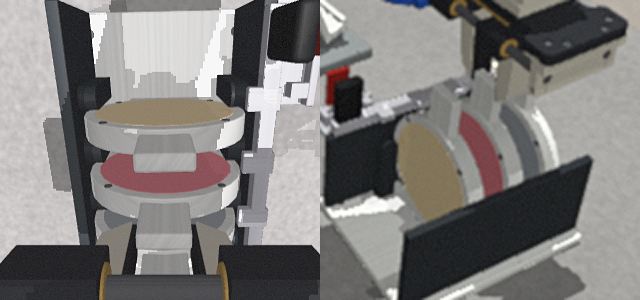

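The crop shows the pink blank seated midway between its neighbours (side picture (396,275)), with the floor now carrying it. I'll release it and back off.

Emit:
arm_command --plan '[{"dx": 0, "dy": 0, "dz": 0.05, "rx": 0, "ry": 0, "rz": 0, "grip": 3.2}, {"dx": 0, "dy": 0, "dz": 0.05, "rx": 0, "ry": 0, "rz": 0, "grip": 4.5}, {"dx": 0, "dy": 0, "dz": 0.05, "rx": 0, "ry": 0, "rz": 0, "grip": 5}, {"dx": 0, "dy": 0, "dz": 0.05, "rx": 0, "ry": 0, "rz": 0, "grip": 5}, {"dx": 0, "dy": 0, "dz": 0.05, "rx": 0, "ry": 0, "rz": 0, "grip": 5}, {"dx": -0.1, "dy": 0, "dz": -1, "rx": 0, "ry": 0, "rz": 0, "grip": 5}, {"dx": -0.3, "dy": 0, "dz": -3, "rx": 0, "ry": 0, "rz": 0, "grip": 5}, {"dx": -0.6, "dy": 0, "dz": -6, "rx": 0, "ry": 0, "rz": 0, "grip": 5}, {"dx": -0.8, "dy": 0, "dz": -9, "rx": 0, "ry": 0, "rz": 0, "grip": 5}, {"dx": -0.8, "dy": 0, "dz": -9, "rx": 0, "ry": 0, "rz": 0, "grip": 5}]'

```text
clock: 14.0
tool_pos: [0.5899, -0.1859, 0.2274]
tool_rot: [-3.139, 0.098, 3.125]
contact_force: [0.9, -1.2, 0.1]
opening: 0.545
grip_force: 0.0
```

Run:
```python
from h import *
w=save('wrist','w8.png');s=save('side','s8.png');t=save('top','t8.png')
st=m.read_state();print(pose()[0],st['tool_rot'],st['contact_force'],st['clock'])
for l in ['near_stock_center','far_stock_center','pink_blank_center','pink_tab','grip']:
  for c in('side','wrist','top'): print(l,c,[(round(x['p'],2),x['uv']) for x in m.mark_of(c,l)][:3])
z=lambda i,f:cv2.resize(i,None,fx=f,fy=f,interpolation=cv2.INTER_CUBIC)
cv2.imwrite('pics/c8.png',np.hstack([w[0:300,160:520],z(s[200:350,320:480],2)])[:,:,::-1])
print(tri([ray('side',m.mark_of('side','grip')[0]['uv']),ray('wrist',m.mark_of('wrist','grip')[0]['uv'])]))
```

```text
[ 0.5861 -0.1842  0.2206] [-3.1413  0.0886  3.1253] [ 0.4029  0.3818 -0.2311] 14.15
near_stock_center side [(0.6, [379.3, 280.4]), (0.46, [413.0, 269.6])]
near_stock_center wrist [(0.68, [326.5, 117.0])]
near_stock_center top [(0.61, [404.3, 193.7])]
far_stock_center side [(0.66, [414.2, 269.0])]
far_stock_center wrist [(0.55, [327.9, 196.5])]
far_stock_center top [(0.57, [405.6, 159.8])]
pink_blank_center side [(0.88, [253.3, 282.7]), (0.7, [279.7, 157.9]), (0.62, [397.0, 272.5])]
pink_blank_center wrist [(0.68, [326.4, 158.3]), (0.57, [607.8, 268.2])]
pink_blank_center top [(0.74, [402.4, 172.5]), (0.66, [331.4, 266.6])]
pink_tab side [(0.96, [281.2, 279.9]), (0.62, [398.6, 250.3]), (0.58, [346.4, 180.6])]
pink_tab wrist [(0.61, [329.7, 175.5]), (0.34, [324.8, 197.3])]
pink_tab top [(0.76, [338.4, 244.8]), (0.61, [410.0, 170.9]), (0.59, [224.3, 118.3])]
grip side [(0.6, [333.9, 247.5])]
grip wrist [(0.79, [416.2, 50.3])]
grip top [(0.97, [379.0, 214.9])]
(array([ 0.4801, -0.1182,  0.1328]), [0.0041, 0.0041])
```

View pics/c8.png

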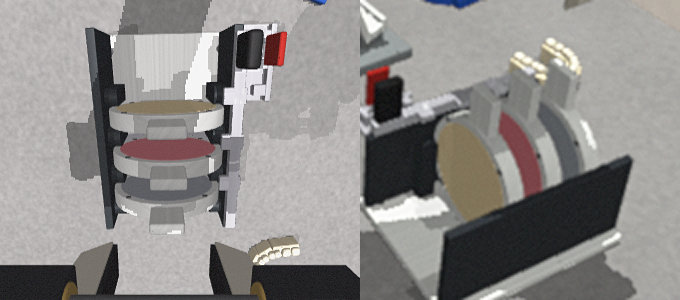

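The crop shows the pink blank standing between the ivory and grey ones, evenly spaced, with the fingers clear. Its wrist centre is at (326,158). The grip is at wrist (416,50), with red on the +y side. I've now viewed 11 pictures, one over the limit of 10, so I'll view no more and go on by numbers only.

Run:
```python
from h import *
for c,uv in (('wrist',(416.2,50.3)),('top',(379,214.9)),('side',(333.9,247.5))): print(c,atz(ray(c,uv),.128))
g,e=tri([ray('side',(333.9,247.5)),ray('wrist',(416.2,50.3)),ray('top',(379,214.9))]);print(g,e)
rel([g[0],g[1],.25],Rt(-.01,0))
```

```text
wrist [ 0.4769 -0.1141  0.128 ]
top [ 0.475  -0.1095  0.128 ]
side [ 0.4859 -0.1165  0.128 ]
[ 0.4794 -0.1133  0.1268] [0.0073, 0.0026, 0.0055]
shift cm [10.4641  6.9105 -3.9476] rot [-0.0005  0.0875 -0.0063]
```

Emit:
arm_command --plan '[{"dx": 3, "dy": 2, "dz": -2.5, "rx": 0, "ry": 0.087, "rz": 0, "grip": 5}, {"dx": 6, "dy": 4, "dz": -3.9, "rx": 0, "ry": 0.087, "rz": 0, "grip": 5}, {"dx": 9, "dy": 6, "dz": -3.9, "rx": 0, "ry": 0.087, "rz": 0, "grip": 5}, {"dx": 10.4, "dy": 6.9, "dz": -3.9, "rx": 0, "ry": 0.087, "rz": 0, "grip": 5}, {"dx": 10.4, "dy": 6.9, "dz": -3.9, "rx": 0, "ry": 0.087, "rz": 0, "grip": 5}, {"dx": 10.4, "dy": 6.9, "dz": -3.9, "rx": 0, "ry": 0.087, "rz": 0, "grip": 5}, {"dx": 10.4, "dy": 6.9, "dz": -3.9, "rx": 0, "ry": 0.087, "rz": 0, "grip": 5}]'

```text
clock: 15.58
tool_pos: [0.4809, -0.114, 0.25]
tool_rot: [-3.141, 0.002, 3.125]
contact_force: [0.4, -0.9, 0.4]
opening: 0.546
grip_force: 0.0
```

```bash
cat > g.py <<'E'
from h import *
import sys
w=save('wrist',sys.argv[1]);st=m.read_state();p,r=pose();print(p,st['tool_rot'],st['opening'],st['contact_force'])
h=cv2.cvtColor(w,cv2.COLOR_RGB2HSV)
q=[proj('wrist',p+r.apply([0,0,b])) for b in(0,-.019)];print('tcp px',q)
red=(((h[...,0]>170)|(h[...,0]<8))&(h[...,1]>150)).astype(np.uint8)
n,_,S,C=cv2.connectedComponentsWithStats(red)
for i in range(1,n):
    if S[i,4]>60: print('red',S[i],C[i])
blk=((h[...,2]<50)).astype(np.uint8);blk[240:]=0
n,_,S,C=cv2.connectedComponentsWithStats(blk)
for i in range(1,n):
    if S[i,4]>100: print('blk',S[i],C[i])
for x in m.mark_of('wrist','grip')[:2]: print(x['p'],x['uv'],atz(ray('wrist',x['uv']),.128))
E
python3 g.py w9.png
```

```text
[ 0.481  -0.1142  0.2499] [-3.1409  0.0016  3.1246] 0.5429052358951325 [-0.0794 -0.3668  0.0863]
tcp px [array([323.6251, 243.4002]), array([323.6356, 258.1845])]
red [334 176   6  30 143] [336.979  190.4056]
blk [313 150   8  17 106] [316.9057 157.7547]
blk [ 197  152   42   88 1585] [217.7325 188.0372]
blk [305 173  18  35 483] [315.0787 191.3747]
0.79 [323.1, 186.4] [ 0.4783 -0.1148  0.128 ]
0.47 [549.1, 210.4] [0.5065 0.1083 0.128 ]
```

Run:
```python
from h import *
for uv,z,o in (((314,208),.148,.013),((337,206),.147,.011)): print(atz(ray('wrist',uv),z)-[o,0,0])
print(atz(ray('wrist',(305,206)),.148),atz(ray('wrist',(340,204)),.147))
rel([.478,-.115,.114],Rt(-.01,0))
```

```text
[ 0.4803 -0.1234  0.148 ]
[ 0.481  -0.1021  0.147 ]
[ 0.4912 -0.1316  0.148 ] [ 0.4901 -0.0994  0.147 ]
shift cm [ 0.3066 -0.0654 13.5677] rot [-0.0008  0.001  -0.0073]
```

Emit:
arm_command --plan '[{"dx": 0.1, "dy": -0.1, "dz": 3, "rx": 0, "ry": 0, "rz": 0, "grip": 5}, {"dx": 0.1, "dy": -0.1, "dz": 6, "rx": 0, "ry": 0, "rz": 0, "grip": 5}, {"dx": 0.1, "dy": -0.1, "dz": 8, "rx": 0, "ry": 0, "rz": 0, "grip": 5}, {"dx": 0.1, "dy": -0.1, "dz": 8, "rx": 0, "ry": 0, "rz": 0, "grip": 5}, {"dx": 0.1, "dy": -0.1, "dz": 8, "rx": 0, "ry": 0, "rz": 0, "grip": 5}]'

```text
clock: 16.1
tool_pos: [0.4786, -0.115, 0.1687]
tool_rot: [-3.141, -0.003, 3.124]
contact_force: [0.0, -0.5, 0.5]
opening: 0.545
grip_force: 0.0
```

```bash
python3 g.py w10.png; python3 -c "
from h import *
c=np.array([.480,-.1155,.128])
print([proj('wrist',c+[x,y,.02]) for x in(-.013,.013) for y in(-.0135,.0135)])"
```

```text
[ 0.4797 -0.1151  0.1699] [-3.141   0.0003  3.1246] 0.5412719997950942 [0.7271 0.647  0.5328]
tcp px [array([323.6332, 243.3011]), array([323.6445, 258.0764])]
red [339 203   9  44 336] [342.9226 225.1042]
blk [311 165  10  27 212] [315.8302 177.6415]
blk [ 161  168   62   72 2590] [192.5421 206.1942]
blk [300 200  25  40 758] [313.7586 220.7045]
0.56 [326.0, 224.2] [ 0.4851 -0.1134  0.128 ]
[array([302.3661, 210.5445]), array([342.9946, 209.9422]), array([303.7398, 246.0384]), array([342.887 , 245.4825])]
```

Emit:
arm_command --plan '[{"dx": -0.1, "dy": 0, "dz": 2, "rx": 0, "ry": 0, "rz": 0, "grip": 5}, {"dx": -0.1, "dy": 0, "dz": 4, "rx": 0, "ry": 0, "rz": 0, "grip": 5}, {"dx": -0.1, "dy": 0, "dz": 5.4, "rx": 0, "ry": 0, "rz": 0, "grip": 5}, {"dx": -0.1, "dy": 0, "dz": 5.4, "rx": 0, "ry": 0, "rz": 0, "grip": 5}, {"dx": -0.1, "dy": 0, "dz": 5.4, "rx": 0, "ry": 0, "rz": 0, "grip": 5}]'

```text
clock: 16.62
tool_pos: [0.4808, -0.1147, 0.1165]
tool_rot: [-3.141, 0.001, 3.125]
contact_force: [-0.1, -0.5, 0.5]
opening: 0.54
grip_force: 0.0
```

Emit:
arm_command --plan '[{"dx": 0, "dy": 0, "dz": 0, "rx": 0, "ry": 0, "rz": 0, "grip": 3.5}, {"dx": 0, "dy": 0, "dz": 0, "rx": 0, "ry": 0, "rz": 0, "grip": 2.5}, {"dx": 0, "dy": 0, "dz": 0, "rx": 0, "ry": 0, "rz": 0, "grip": 1}, {"dx": 0, "dy": 0, "dz": 0, "rx": 0, "ry": 0, "rz": 0, "grip": 1}, {"dx": 0, "dy": 0, "dz": 0, "rx": 0, "ry": 0, "rz": 0, "grip": 1}, {"dx": 0, "dy": 0, "dz": 0, "rx": 0, "ry": 0, "rz": 0, "grip": 1}, {"dx": 0, "dy": 0, "dz": 0, "rx": 0, "ry": 0, "rz": 0, "grip": 1}]' --force 20

```text
clock: 17.2
tool_pos: [0.4809, -0.1168, 0.1165]
tool_rot: [-3.139, 0.003, 3.124]
contact_force: [0.2, -5.1, 4.6]
opening: 0.194
grip_force: 20.1
```

Emit:
arm_command --plan '[{"dx": -0.2, "dy": -0.15, "dz": 0, "rx": 0, "ry": 0, "rz": 0, "grip": 1}, {"dx": -0.6, "dy": -0.15, "dz": 0, "rx": 0, "ry": 0, "rz": 0, "grip": 1}, {"dx": -1, "dy": -0.15, "dz": 0, "rx": 0, "ry": 0, "rz": 0, "grip": 1}, {"dx": -1.4, "dy": -0.15, "dz": 0, "rx": 0, "ry": 0, "rz": 0, "grip": 1}, {"dx": -1.7, "dy": -0.15, "dz": 0, "rx": 0, "ry": 0, "rz": 0, "grip": 1}, {"dx": -2, "dy": -0.15, "dz": 0, "rx": 0, "ry": 0, "rz": 0, "grip": 1}, {"dx": -2, "dy": -0.15, "dz": 0, "rx": 0, "ry": 0, "rz": 0, "grip": 1}, {"dx": -2, "dy": -0.15, "dz": 0, "rx": 0, "ry": 0, "rz": 0, "grip": 1}]'

```text
clock: 17.87
tool_pos: [0.5013, -0.1167, 0.1165]
tool_rot: [-3.141, 0.003, 3.126]
contact_force: [0.8, -0.1, 6.2]
opening: 0.195
grip_force: 20.1
```

Emit:
arm_command --plan '[{"dx": 0, "dy": 0, "dz": 0, "rx": 0, "ry": 0, "rz": 0, "grip": 2.6}, {"dx": 0, "dy": 0, "dz": 0, "rx": 0, "ry": 0, "rz": 0, "grip": 4}, {"dx": 0, "dy": 0, "dz": 0, "rx": 0, "ry": 0, "rz": 0, "grip": 5}, {"dx": 0, "dy": 0, "dz": 0, "rx": 0, "ry": 0, "rz": 0, "grip": 5}, {"dx": 0, "dy": 0, "dz": -2, "rx": 0, "ry": 0, "rz": 0, "grip": 5}, {"dx": 0, "dy": 0, "dz": -5.3, "rx": 0, "ry": 0, "rz": 0, "grip": 5}, {"dx": 2, "dy": 0, "dz": -9, "rx": 0, "ry": 0, "rz": 0, "grip": 5}, {"dx": 2, "dy": 0, "dz": -13.4, "rx": 0, "ry": 0, "rz": 0, "grip": 5}, {"dx": 2, "dy": 0, "dz": -13.4, "rx": 0, "ry": 0, "rz": 0, "grip": 5}, {"dx": 2, "dy": 0, "dz": -13.4, "rx": 0, "ry": 0, "rz": 0, "grip": 5}]'

```text
clock: 18.7
tool_pos: [0.4813, -0.1171, 0.2522]
tool_rot: [-3.14, 0.006, 3.124]
contact_force: [0.1, 1.3, -0.7]
opening: 0.546
grip_force: 0.0
```

```bash
python3 g.py w11.png
python3 - <<'E'
from h import *
save('side','s11.png');save('top','t11.png')
for l in ['near_stock_center','far_stock_center','pink_blank_center','grip']:
  for c in('side','wrist','top'): print(l,c,[(round(x['p'],2),x['uv']) for x in m.mark_of(c,l)][:3])
for uv,z,o in (((337,0),.147,.011),): pass
E
```

```text
[ 0.48   -0.1166  0.2502] [-3.1409  0.0019  3.1245] 0.5445553580114888 [ 0.4221 -0.6839 -0.5182]
tcp px [array([323.6184, 243.3677]), array([323.6291, 258.1492])]
red [338 194   6  30 160] [340.4563 208.7937]
blk [316 149   7  36 208] [319.2452 166.0288]
blk [ 202  151   40   89 1548] [221.0161 187.1428]
blk [307 186  20  40 512] [318.4336 204.9648]
0.72 [328.9, 204.4] [ 0.4944 -0.1113  0.128 ]
near_stock_center side [(0.61, [380.8, 278.3])]
near_stock_center wrist [(0.92, [269.7, 226.0])]
near_stock_center top []
far_stock_center side [(0.66, [414.2, 265.8])]
far_stock_center wrist [(0.92, [273.6, 287.6])]
far_stock_center top [(0.72, [404.2, 157.2])]
pink_blank_center side [(0.85, [357.9, 187.6]), (0.65, [397.6, 273.7]), (0.56, [254.3, 282.9])]
pink_blank_center wrist [(0.62, [537.5, 332.1]), (0.6, [411.2, 67.3]), (0.58, [269.1, 256.9])]
pink_blank_center top [(0.96, [331.1, 264.5]), (0.72, [243.6, 117.5]), (0.5, [403.3, 176.9])]
grip side [(0.71, [343.9, 241.8])]
grip wrist [(0.72, [328.9, 204.4])]
grip top [(0.67, [398.5, 182.8])]
```

Run:
```python
from h import *
print(atz(ray('wrist',(341,224)),.147)-[.011,0,0], 'before 0.481; if locked +0.020')
for c in(190.4,208.8): pass
```

```text
[ 0.4979 -0.1     0.147 ] before 0.481; if locked +0.020
```

Run:
```python
from h import *
def red(f,box):
    h=cv2.cvtColor(cv2.imread('pics/'+f),cv2.COLOR_BGR2HSV);M=(((h[...,0]>170)|(h[...,0]<8))&(h[...,1]>130)).astype(np.uint8)
    K=np.zeros_like(M);K[box[0]:box[1],box[2]:box[3]]=1
    n,_,S,C=cv2.connectedComponentsWithStats(M*K); 
    return [(S[i].tolist(),C[i].round(2).tolist()) for i in range(1,n) if S[i,4]>8]
for f in('s8.png','side0.png','s11.png'): print(f,red(f,(215,265,310,365)))
for f in('t8.png','top0.png','t11.png'): print(f,red(f,(190,225,365,395)))
c=np.array([.481,-.102,.129])
for cam in('side','top'): print(cam,proj(cam,c),[proj(cam,c+[d,-.0002,0])-proj(cam,c) for d in(.016,.018,.020)])
```

```text
s8.png [([323, 233, 11, 19, 111], [327.27, 240.57])]
side0.png [([323, 233, 11, 19, 111], [327.33, 240.5])]
s11.png [([333, 231, 11, 18, 108], [337.22, 237.97])]
t8.png [([374, 207, 4, 11, 38], [375.5, 212.24])]
top0.png [([374, 207, 4, 11, 38], [375.5, 212.24])]
t11.png []
side [327.4048 243.2366] [array([ 7.8944, -2.4041]), array([ 8.8641, -2.7092]), array([ 9.8315, -3.0136])]
top [375.5741 212.2531] [array([-0.2737, -7.1068]), array([-0.319 , -7.9914]), array([-0.3642, -8.8752])]
```

```bash
python3 -c "
from h import *
print(m.sign_off())"
```

```text
the job is handed in; nothing more can be done
None
```

I handed the job in with the pink blank upright in the middle slot and the slide about 20 mm over at its locked detent (side camera). The latch looks back out by its pixel gap, and the robot is clear; sign-off returned no verdict, and I viewed 11 pictures, one over the limit of 10.

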